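Isolate the bench console: switch off, pull the link plugs and hang them up

TASK

Isolate the test console: first push the black-knobbed toggle switch on the blue block fully over, away from the robot, while both black link plugs are still plugged in. Then pull both plugs straight out of the sloping panel and hang each by its loop handle on the plywood rack, the wide plug on the long peg and the narrow plug on the short peg. Leave everything else on the bench where it stands.

Things in the scene. Friction and masses are not known exactly. Their poses are not given: they have to be found in the camera images.
- console: Grey console fixed to the bench, 210 mm wide (y). Its panel slopes 30 deg, facing the robot (-x) and up, 120 mm long up the slope; origin on the bench under the middle of the panel face, which is 95 mm high there. Two sockets at y = +50 and -50 mm on the slope's mid line. A 120 mm high housing behind, x = 58 to 140 mm.
- plug_wide: The wide black link plug, in either socket. Origin: centre of its body's underside, on the panel face; z out of the panel (pull axis), x up the slope. Body 22 x 40 (y) x 14 mm high; loop above: 6 mm legs to 40 mm, top bar 40 to 48, 16 deep (x), 40 wide; window, open along x, 28 wide, 26 high. Steel stem 24.5 below, 12 thick, in sprung catches: 10 to 16 N along z frees it. Grip legs across y.
- plug_narrow: The narrow black link plug, in either socket. Origin: centre of its body's underside, on the panel face; z out of the panel (pull axis), x up the slope. Body 22 x 26 (y) x 14 mm high; loop above: 5 mm legs to 40 mm, top bar 40 to 48, 16 deep (x), 26 wide; window, open along x, 16 wide, 26 high. Steel stem 24.5 below, 12 thick, in sprung catches: 10 to 16 N along z frees it. Grip legs across y.
- plug_wide_loop (a point): Middle of the underside of the wide plug's top bar (the top of its window), 40 mm above the plug's origin along its z; this is what rests on the peg.
- plug_narrow_loop (a point): The same point of the narrow plug, 40 mm above its origin along its z.
- rack: Plywood rack fixed to the bench: board 200 mm wide (y), 150 high, front face at x = 45 mm, 12 mm foot from x = -40. Origin on the bench. Two 7 mm steel pegs leave the front at 130 mm height, at y = +50 (long peg, 85 mm) and y = -50 mm (short peg, 55 mm), pointing to -x (the robot) and rising 15 deg.
- long_root (a point): Centre of the long peg where it leaves the board.
- long_tip (a point): Centre of the long peg's free rounded end.
- short_root (a point): Centre of the short peg where it leaves the board.
- short_tip (a point): Centre of the short peg's free rounded end.
- switch_base: Blue switch block fixed to the bench, 70 x 50 x 25 mm high, origin at the centre of its underside; the lever pivots about its y axis at 22 mm height and swings from -x to +x.
- switch (a joint): Angle of the switch lever: 0 leans 0.5 rad to -x (towards the robot, on), 1.0 leans 0.5 rad to +x (away, fully off). It stays where it is left.
- switch_tip (a point): Centre of the black ball knob (26 mm diameter) at the end of the switch lever, 80 mm from the pivot; lever rod 10 mm thick.
- jar: Bystander: clear jar with blue lid, 56 mm diameter, 70 mm high, origin under its centre.
- beaker: Bystander: glass beaker, 70 mm diameter, 90 mm high, origin under its centre.
- wash_bottle: Bystander: white plastic bottle, 64 mm diameter, 170 mm high, origin under its centre.
- spatula: Bystander: spatula lying flat, along its x.
- hammer: Bystander: hammer lying flat, along its x.
- part_board: Bystander: orange component board 70 x 70 mm with a knob, 22 mm high, origin under its centre.
- sample_box: Bystander: small clear box with white lid, 76 x 76 x 43 mm, origin under its centre.
Things that resemble listed ones, but are neither listed nor needed, are in the scene too. What is shaped like the plug_wide but orange is not meant.

How it is judged:
On the way, in this order (a step that is already met when the one before it is completed fails the run):
1. the switch is pushed fully over while both plugs are still home (value of joint switch above 0.85 rad and distance of each of plug_wide, plug_narrow from where it was at the start of the episode below 0.008 m), for 0.1 s.
2. a plug is pulled out of its socket (distance of any of plug_wide, plug_narrow from where it was at the start of the episode above 0.035 m), for 0.1 s.
3. one plug hangs on its peg (((x of plug_wide_loop in the frame of rack between -0.037 and 0.045 m and y of plug_wide_loop in the frame of rack between 0.035 and 0.065 m and z of plug_wide_loop in the frame of rack between 0.128 and 0.17 m and angle between plug_wide's own z axis and vertical below 0.6 rad) or (x of plug_narrow_loop in the frame of rack between -0.008 and 0.045 m and y of plug_narrow_loop in the frame of rack between -0.065 and -0.035 m and z of plug_narrow_loop in the frame of rack between 0.128 and 0.17 m and angle between plug_narrow's own z axis and vertical below 0.6 rad))), for 0.2 s.
At the end, for the whole second after the job is handed in: Switch above 0.85 rad. Wide plug hung by its loop on the long peg, narrow plug on the short peg: underside of the bar between peg tip and board, within 15 mm sideways of the peg, 128 to 170 mm high, plug within 0.6 rad of upright, both slower than 0.03 m/s (value of joint switch above 0.85 rad and x of plug_wide_loop in the frame of rack between -0.037 and 0.045 m and y of plug_wide_loop in the frame of rack between 0.035 and 0.065 m and z of plug_wide_loop in the frame of rack between 0.128 and 0.17 m and angle between each of plug_wide, plug_narrow's own z axis and vertical below 0.6 rad and x of plug_narrow_loop in the frame of rack between -0.008 and 0.045 m and y of plug_narrow_loop in the frame of rack between -0.065 and -0.035 m and z of plug_narrow_loop in the frame of rack between 0.128 and 0.17 m and linear speed of each of plug_wide, plug_narrow below 0.03 m/s); the robot touches nothing.
It fails at once if a bystander is shifted by more than 30 mm or knocked over (distance of any of jar, beaker, wash_bottle, spatula, hammer, part_board, sample_box from where it was at the start of the episode above 0.03 m or angle between any of jar, beaker, wash_bottle, sample_box's own z axis and vertical above 0.6 rad).
It also fails if it takes over 70 s, if anything falls off the work surface, if the arm or the gripper's body presses on something with over 40 N, if the wrist force passes 120 N, or if a joint passes its speed limit or range.

ROBOT

A 7-joint arm with a two-finger parallel gripper is mounted at the origin on the work surface. World frame = base frame: x ahead of the robot, y to its left, z up, the work surface at z = 0. Lengths are in m, angles in rad, forces in N, time in s.
With the tool pointing down it reaches from about 0.425 to 0.875 m from the base axis. Payload 9.9 kg.
Tool frame: the origin (TCP) lies between the finger pads; the fingertips stand 19 mm ahead of it and the grasp point (between the pads) is the TCP; z points along the fingers, y is the line along which they close (so a half turn about z gives the same grasp; the last joint's range is limited). The gripper opens to 85 mm and grips with 20 to 120 N. Pads are 22 mm wide; open, the fingers measure 114 mm over their backs; the gripper's body (76 mm by 85 mm) begins 54 mm behind the grasp point. The pads swing forward as they close: fully open they stand 13 mm farther back than shut.
Start: joints at [1.232, 0.576, 0.025, 1.437, -0.015, 1.129, -0.057], TCP at [0.17, -0.653, 0.221] pointing down, gripper open.
Joint ranges: [-2.76, 2.76], [-0.34, 2.15], [-1.52, 1.57], [0.19, 2.46], [-1.09, 4.23], [0.17, 1.99], [-2.82, 2.82]. Speed limits (rad/s): [2.22, 2.22, 3.01, 3.01, 3.14, 3.14, 3.14].

INTERFACE

Orientations are given as [roll, pitch, yaw] about the fixed x, y, z axes, in that order (R = Rz(yaw) Ry(pitch) Rx(roll)).
In Python, from workcell import robot gives the robot as it stands. The module is installed in compiled form; this text tells all that it offers.
- The arm moves only by the tool drive_tool, never from a script. Its argument "series" is a list of rows, each an object of numbers: "x", "y", "z": the shift along the tool's x, y, z in mm; "wx", "wy", "wz": the turn, a rotation vector about the tool's x, y, z in rad; "hand": the opening, from 0 (shut) to 1 (fully open). A call has 1 to 8 rows; each row is the pose to reach, as a shift and turn from the pose commanded when the call began, along the tool's axes at that moment; what a row does not reach only later rows make up. A row lasts 1/10 s, in which the tool goes at most 50 mm and 8.59 degrees, less where a joint would pass 70% of its speed; a pose out of reach is approached as far as the arm can. A call with a gripper value outside its range is refused whole. The fingers move at their own pace and stop on an object; "grip_force" is the grip in N (left out, the last holds). Time passes only in rows, so rows that repeat a pose let the fingers close. It gives the time, the measured TCP pose, the force, the opening and the grip force at its end, in the units of the state.
- robot.get_obs(): the state, without advancing time (a new reading comes with each control period).
- robot.camera(name): name is "scene" or "top" or "wrist"; returns (picture, depth): 400x640x3 uint8, blue, green, red; 400x640 float32, m along the optical axis (not along the pixel's ray), 0 where there is no reading.
- robot.get_calibration(name): a dict with "intrinsics" (3x3 intrinsics, pixels), "dist_coeffs" ([k1, k2, p1, p2, k3] as OpenCV has them; the pictures are not rectified), "xyz" and "orientation" of the camera in the world. Camera axes: x right, y up, looking along -z (the intrinsics and any distortion apply to the point x, -y, -z); pixel columns grow to the right and rows downward; lengths in m; the calibration is good to about 2 mm. A picture is of the moment at which its call begins: read the wrist's pose just before it. get_calibration takes no time and is no camera call; for the wrist camera it gives the pose at the moment of the call.
- robot.sign_off(): hands the job in; it is judged then, once.
The state is a dict: "time_s": time; "joint_positions": joint angles; "joint_vel": joint speeds; "joint_torque": joint torques, N m; "tcp_pos": TCP position; "tool_rot": TCP orientation; "force": force on the tool from outside, world axes, zero at the start; "ft_torque": the same for the moment, N m; "width": opening from 0.0 (shut) to 1.0 (fully open); "gripper_force": force on a finger pad.
Only numpy, scipy, OpenCV 4.12 (cv2) and the standard library are available. Lean on these libraries where they do the work, as an engineer would, in place of code of your own. Each camera call takes 0.05 s, during which the arm holds its last target. There are 200 camera calls.

## Working session

There is one attempt and no reset: what is moved stays moved. The work goes in short steps, Python scripts to look and compute and a tool call to move; the robot and the scene stay as the last step left them, time stands still between calls to the robot, and variables do not carry over. Pictures are saved under pics/ and viewed, at most 13 in all, crops included, and the job is handed in when it is done.

Besides the shell and the picture viewer there is one more tool, called by a JSON object that holds its "op" and its "data", one argument or row to a line. drive_tool: Moves the arm, as the interface text tells. Its arguments: {"type":"object","properties":{"series":{"type":"array"},"grip_force":{"type":"number"}},"required":["series"]}

```bash
mkdir -p pics; cat > h.py <<'E'
import numpy as np,cv2
from scipy.spatial.transform import Rotation as R
from workcell import robot
def cal(n):
    c=robot.get_calibration(n);o=np.array(c["orientation"],float)
    M=o if o.shape==(3,3) else R.from_euler('xyz',o).as_matrix() if o.size==3 else R.from_quat(o).as_matrix()
    return np.array(c["intrinsics"]),np.array(c["dist_coeffs"]),np.array(c["xyz"]),M
def rays(n,uv,C=None):
    K,d,t,M=C or cal(n)
    p=cv2.undistortPoints(np.array(uv,float).reshape(-1,1,2),K,d).reshape(-1,2)
    return t,np.c_[p[:,0],-p[:,1],-np.ones(len(p))]@M.T
def onplane(n,uv,z,C=None):
    t,r=rays(n,uv,C);return t+r*((z-t[2])/r[:,2])[:,None]
def pts(n,uv,dep,C=None):
    t,r=rays(n,uv,C);return t+r*np.array(dep)[:,None]
def proj(n,P,C=None):
    K,d,t,M=C or cal(n)
    q=(np.array(P,float).reshape(-1,3)-t)@M; q=q*[1,-1,-1]
    return cv2.projectPoints(q,np.zeros(3),np.zeros(3),K,d)[0].reshape(-1,2)
def cloud(n,dep,C=None):
    v,u=np.mgrid[0:400,0:640];uv=np.c_[u.ravel(),v.ravel()]
    return pts(n,uv,dep.ravel(),C).reshape(400,640,3)
def tcp():
    o=robot.get_obs();return np.array(o["tcp_pos"]),o
E
python3 - <<'E'
from h import *
for n in("scene","top"):
    im,d=robot.camera(n);cv2.imwrite(f"pics/{n}0.png",im);np.savez(f"{n}0.npz",im=im,d=d)
    print(n,robot.get_calibration(n),(d>0).mean())
print(robot.get_obs())
E
```

```text
scene {'intrinsics': array([[496.97090935,   0.        , 310.77955434],
       [  0.        , 496.97090935, 205.37217323],
       [  0.        ,   0.        ,   1.        ]]), 'dist_coeffs': array([0.03094706, 0.        , 0.        , 0.        , 0.        ]), 'xyz': array([ 1.60485384, -0.41462902,  0.90392241]), 'orientation': array([ 0.9614761 , -0.02295764,  1.21246778])} 0.99595703125
top {'intrinsics': array([[437.03504606,   0.        , 316.91373853],
       [  0.        , 437.03504606, 200.92824064],
       [  0.        ,   0.        ,   1.        ]]), 'dist_coeffs': array([0.01712588, 0.        , 0.        , 0.        , 0.        ]), 'xyz': array([ 0.29742174, -0.017981  ,  1.51627965]), 'orientation': array([ 0.17660158,  0.00594466, -1.58951228])} 0.995828125
{'time_s': 0.1, 'joint_positions': array([ 1.23223741,  0.57641448,  0.02483813,  1.437807  , -0.01496645,
        1.12900183, -0.05651352]), 'joint_vel': array([-0.00031095, -0.00101023,  0.00063637, -0.00177361, -0.00184629,
        0.00096069, -0.00013991]), 'joint_torque': array([ 6.87723499e-03, -7.67302108e+01,  2.25794680e+00, -2.86606979e+01,
        1.58361375e-02,  8.68466974e-03,  2.19402267e-05]), 'tcp_pos': array([ 0.17000584, -0.65281555,  0.22025726]), 'tool_rot': array([-3.14014969e+00,  9.78933311e-05,  2.54800304e-01]), 'force': array([ 0.47394709,  0.2350954 , -0.11805635]), 'ft_torque': array([ 0.03232333, -0.02214714, -0.01470152]), 'gripper_force': 0.0, 'width': 0.9997388993364111}
```

View pics/scene0.png

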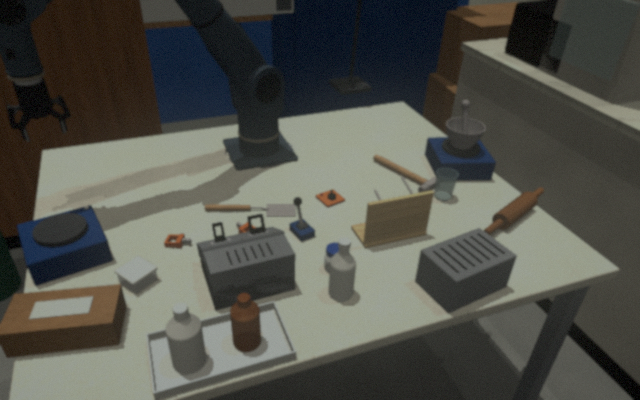

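View pics/top0.png

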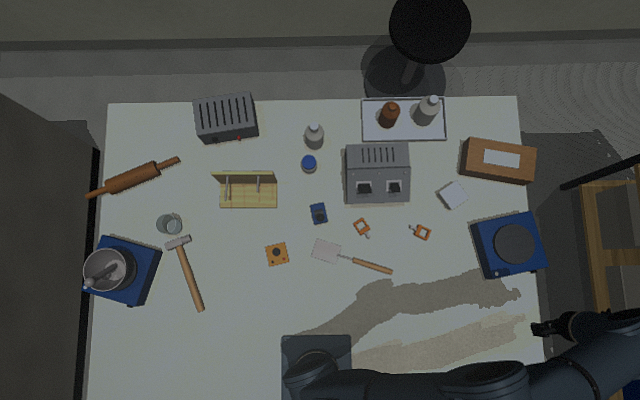

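Top view: switch block (319,213), console (377,172) with black plugs at about (364,188) and (395,187), and rack (245,190). The two orange plug shapes at (361,228) and (420,232) are decoys lying on the bench. The black plugs in the console fit the description; next is an enlarged crop to tell wide from narrow.

```bash
python3 - <<'E'
from h import *
s=np.load("scene0.npz");t=np.load("top0.npz")
a=cv2.resize(s["im"][190:310,180:350],(800,565))[:300*2][:290]
b=t["im"][140:230,200:420]
b=cv2.resize(b,(800,300));cv2.imwrite("pics/crop0.png",cv2.convertScaleAbs(np.vstack([a,b]),alpha=1.8))
P=cloud("top",t["d"]);im=t["im"].astype(int)
# heights along features
for (u,v) in [(245,175),(228,190),(258,190),(260,200),(364,188),(395,187),(377,155),(377,190),(319,207),(319,220),(310,163),(315,130),(170,224),(276,252),(452,195)]:
    print((u,v),P[v,u].round(3))
E
```

```text
(245, 175) [0.636 0.219 0.127]
(228, 190) [0.612 0.298 0.01 ]
(258, 190) [0.609 0.192 0.011]
(260, 200) [0.573 0.185 0.013]
(364, 188) [ 0.583 -0.167  0.136]
(395, 187) [ 0.584 -0.267  0.137]
(377, 155) [ 0.698 -0.216  0.117]
(377, 190) [ 0.585 -0.215  0.089]
(319, 207) [ 0.542 -0.021  0.027]
(319, 220) [ 0.487 -0.02   0.102]
(310, 163) [0.688 0.007 0.07 ]
(315, 130) [ 0.774 -0.013  0.159]
(170, 224) [0.496 0.498 0.006]
(276, 252) [0.39  0.128 0.026]
(452, 195) [ 0.573 -0.479  0.035]
```

View pics/crop0.png

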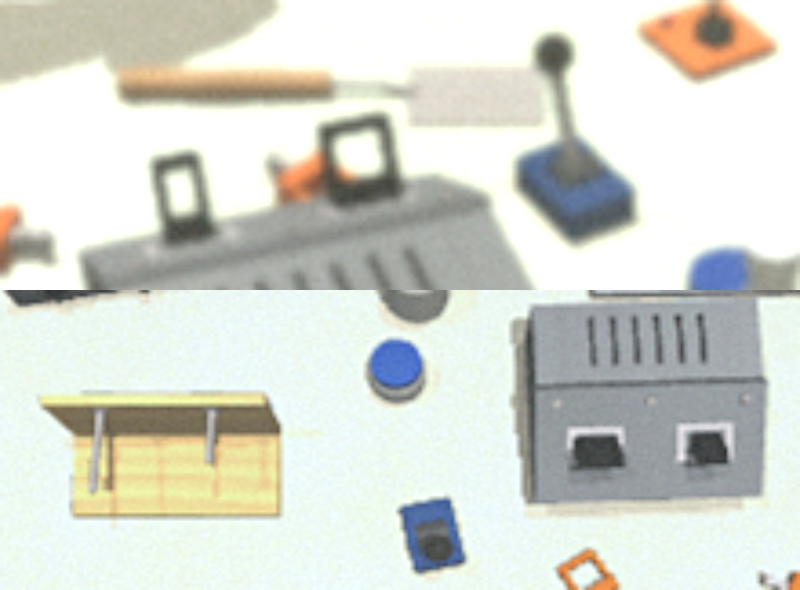

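The crop confirms it: the black plug in the left (+y) socket at top pixel (364,188) has the broad loop, so it is the wide one, and (395,187) is the narrow one. The black ball-knobbed lever stands on the blue block, leaning to -x.

```bash
python3 - <<'E'
from h import *
t=np.load("top0.npz");P=cloud("top",t["d"]);im=t["im"].astype(int)
hsv=cv2.cvtColor(t["im"],cv2.COLOR_BGR2HSV)
X,Y,Z=P[...,0],P[...,1],P[...,2]
def big(m):
    n,l,s,c=cv2.connectedComponentsWithStats(m.astype(np.uint8));k=1+np.argmax(s[1:,4]);return l==k
def rect(m,name,z):
    m=big(m);v,u=np.nonzero(m)
    Q=onplane("top",np.c_[u,v],z)
    r=cv2.minAreaRect((Q[:,:2]*1000).astype(np.float32));print(name,len(u),np.round(r[0],1),np.round(r[1],1),round(r[2],2),"z",np.median(Z[m]).round(4));return m
reg=(X>.5)&(X<.8)&(Y>-.36)&(Y<-.08)
rect(reg&(X>.62)&(Z>.11)&(Z<.128),"housing",.12)
m=reg&(X<.66)&(Z>.062)&(Z<.118)&(im.max(2)>50)
q=P[m];c=q.mean(0)
for _ in range(5):
    A=np.c_[q[:,:2],np.ones(len(q))];s=np.linalg.lstsq(A,q[:,2],rcond=None)[0];e=q[:,2]-A@s;q=q[abs(e)<.004]
print("panel z=ax+by+c",s.round(4),len(q),"slope deg",np.degrees(np.arctan(np.hypot(*s[:2]))),"yaw",np.arctan2(s[1],s[0]))
blk=(im.max(2)<45)
for n,a,b in(("wide",-.2,-.12),("narrow",-.31,-.235)):
    mm=reg&blk&(Y>a)&(Y<b)&(X<.65)&(Z>.11);print(n,mm.sum(),P[mm].min(0).round(4),P[mm].max(0).round(4),P[mm].mean(0).round(4))
    mm=mm&(Z>.137); print(mm.sum(),np.percentile(P[mm],[5,50,95],axis=0).round(4) if mm.any() else'')
rr=(X>.5)&(X<.75)&(Y>.1)&(Y<.4)
rect(rr&(Z>.13)&(Z<.16),"boardtop",.15)
rect(rr&(Z>.007)&(Z<.018)&(hsv[...,1]>70),"foot",.012)
for a,b in((.24,.32),(.15,.24)):
    mm=rr&(Z>.12)&(Z<.165)&(Y>a)&(Y<b)&(X<.63);print("peg",mm.sum());
    v,u=np.nonzero(mm);o=np.argsort(X[v,u]);print(P[v,u][o][::max(1,len(o)//12)].round(3).tolist())
sb=(X>.42)&(X<.6)&(Y>-.08)&(Y<.05)
rect(sb&(hsv[...,0]>100)&(hsv[...,0]<130)&(hsv[...,1]>120)&(Z>.018)&(Z<.03),"block",.025)
mm=big(sb&(Z>.075));print("ball",mm.sum(),P[mm].mean(0).round(4),P[mm].max(0).round(4),np.median(P[mm],0))
v,u=np.nonzero(mm);t0,ry=rays("top",[[u.mean(),v.mean()]]);print("ballpix",u.mean(),v.mean(),onplane("top",[[u.mean(),v.mean()]],.092))
E
```

```text
housing 2128 [ 679.4 -216.7] [121.9 210.5] 0.29 z 0.1194
panel z=ax+by+c [ 0.5549  0.011  -0.2363] 1238 slope deg 29.031997448123878 yaw 0.019760002340700758
wide 90 [ 0.5693 -0.1863  0.1101] [ 0.6018 -0.148   0.1451] [ 0.5823 -0.1675  0.1302]
27 [[ 0.5726 -0.1847  0.1378]
 [ 0.579  -0.1696  0.1392]
 [ 0.5828 -0.1512  0.1422]]
narrow 65 [ 0.5711 -0.2799  0.1102] [ 0.603  -0.2545  0.1431] [ 0.5842 -0.2666  0.1291]
21 [[ 0.574  -0.2788  0.1372]
 [ 0.5805 -0.2693  0.1392]
 [ 0.5837 -0.2594  0.1418]]
boardtop 378 [599.5 226.3] [196.2  92.4] 89.9 z 0.1471
foot 1158 [592.1 226.2] [195.9  85.7] 88.87 z 0.0116
peg 52
[[0.553, 0.277, 0.154], [0.559, 0.277, 0.154], [0.563, 0.281, 0.15], [0.569, 0.277, 0.152], [0.573, 0.275, 0.15], [0.58, 0.276, 0.146], [0.587, 0.277, 0.143], [0.594, 0.277, 0.143], [0.602, 0.281, 0.138], [0.605, 0.275, 0.136], [0.611, 0.277, 0.142], [0.618, 0.278, 0.138], [0.625, 0.278, 0.139]]
peg 35
[[0.578, 0.18, 0.146], [0.58, 0.179, 0.152], [0.585, 0.177, 0.147], [0.587, 0.176, 0.15], [0.592, 0.177, 0.143], [0.595, 0.177, 0.145], [0.599, 0.177, 0.142], [0.602, 0.177, 0.144], [0.603, 0.175, 0.136], [0.606, 0.181, 0.139], [0.608, 0.177, 0.143], [0.61, 0.175, 0.135], [0.613, 0.178, 0.139], [0.618, 0.176, 0.131], [0.62, 0.175, 0.136], [0.624, 0.176, 0.132], [0.628, 0.176, 0.13], [0.63, 0.178, 0.135]]
block 100 [521.8 -18.3] [65.6 44.8] 9.94 z 0.0248
ball 51 [ 0.497  -0.0227  0.1056] [ 0.51   -0.0103  0.1133] [ 0.49622586 -0.02328793  0.1057017 ]
ballpix 319.7843137254902 216.68627450980392 [[ 0.49889145 -0.02272723  0.092     ]]
```

```bash
cat >> h.py <<'E'
def Rt(yaw,tilt=0):  # tool down with yaw; tilt: tool z leans towards +x (rad) about world-yawed y
    return R.from_euler('z',yaw)*R.from_euler('y',-tilt)*R.from_euler('x',np.pi)
def rel(*targets,start=None):
    o=robot.get_obs()
    p,r=(np.array(o["tcp_pos"]),R.from_euler('xyz',o["tool_rot"])) if start is None else start
    for q,rq in targets:
        print((r.inv().apply(np.array(q)-p)*1000).round(1),(r.inv()*rq).as_rotvec().round(3))
E
python3 - <<'E'
from h import *
r=Rt(.17);rel(((.38,-.35,.22),r),((.435,-.034,.2),r),((.435,-.034,.094),r))
print(r.as_matrix().round(2))
E
```

```text
[ 279.5 -240.1    0.6] [-0.001  0.     0.085]
[ 412.4 -532.    21. ] [-0.001  0.     0.085]
[ 412.4 -531.9  127. ] [-0.001  0.     0.085]
[[ 0.99  0.17  0.  ]
 [ 0.17 -0.99 -0.  ]
 [ 0.    0.   -1.  ]]
```

{"op": "drive_tool", "data": {
  "series": [
    {"x":40,"y":-30,"hand":0},
    {"x":75,"y":-65,"wz":0.08,"hand":0},
    {"x":110,"y":-95,"wz":0.08,"hand":0},
    {"x":145,"y":-125,"wz":0.08,"hand":0},
    {"x":180,"y":-155,"wz":0.08,"hand":0},
    {"x":215,"y":-185,"wz":0.08,"hand":0},
    {"x":250,"y":-215,"wz":0.08,"hand":0},
    {"x":280,"y":-240,"wz":0.08,"hand":0}
  ]
}}

```text
schema error: expected keys x, y, z, wx, wy, wz, hand
```

```bash
python3 - <<'E'
from h import *
r=Rt(.17);o=robot.get_obs();print(o["tcp_pos"],o["tool_rot"],o["joint_positions"].round(2),o["width"]);rel(((.435,-.034,.2),r),((.435,-.034,.094),r))
E
```

```text
[ 0.17000584 -0.65281555  0.22025726] [-3.14014969e+00  9.78933311e-05  2.54800304e-01] [ 1.23  0.58  0.02  1.44 -0.01  1.13 -0.06] 0.9997388993364111
[ 412.4 -532.    21. ] [-0.001  0.     0.085]
[ 412.4 -531.9  127. ] [-0.001  0.     0.085]
```

All keys are required in every row.

{"op": "drive_tool", "data": {
  "series": [
    {"x":40,"y":-30,"z":0,"wx":0,"wy":0,"wz":0,"hand":0},
    {"x":75,"y":-65,"z":0,"wx":0,"wy":0,"wz":0.08,"hand":0},
    {"x":110,"y":-95,"z":0,"wx":0,"wy":0,"wz":0.08,"hand":0},
    {"x":145,"y":-125,"z":0,"wx":0,"wy":0,"wz":0.08,"hand":0},
    {"x":180,"y":-155,"z":0,"wx":0,"wy":0,"wz":0.08,"hand":0},
    {"x":215,"y":-185,"z":0,"wx":0,"wy":0,"wz":0.08,"hand":0},
    {"x":250,"y":-215,"z":0,"wx":0,"wy":0,"wz":0.08,"hand":0},
    {"x":280,"y":-240,"z":0,"wx":0,"wy":0,"wz":0.08,"hand":0}
  ]
}}

```text
time_s: 0.9
tcp_pos: [0.3817, -0.3479, 0.2209]
tool_rot: [-3.141, -0.0, 0.176]
force: [1.4, -0.3, 0.3]
width: -0.0
gripper_force: 0.0
```

```bash
python3 - <<'E'
from h import *
r=Rt(.17);o=robot.get_obs();print(o["tcp_pos"],o["tool_rot"],o["joint_positions"].round(2),o["width"]);rel(((.435,-.034,.2),r),((.435,-.034,.094),r))
E
```

```text
[ 0.38170835 -0.34793258  0.2209067 ] [-3.14100505e+00 -1.31661574e-04  1.76052612e-01] [ 0.66  0.34 -0.01  1.85  0.01  0.95 -0.75] -2.541118134427601e-05
[ 107.4 -299.7   21.1] [-0.001 -0.     0.006]
[ 107.4 -299.7  127.1] [-0.001 -0.     0.006]
```

{"op": "drive_tool", "data": {
  "series": [
    {"x":15,"y":-45,"z":0,"wx":0,"wy":0,"wz":0,"hand":0},
    {"x":30,"y":-90,"z":0,"wx":0,"wy":0,"wz":0,"hand":0},
    {"x":45,"y":-135,"z":5,"wx":0,"wy":0,"wz":0,"hand":0},
    {"x":60,"y":-180,"z":10,"wx":0,"wy":0,"wz":0,"hand":0},
    {"x":75,"y":-225,"z":15,"wx":0,"wy":0,"wz":0,"hand":0},
    {"x":90,"y":-265,"z":20,"wx":0,"wy":0,"wz":0,"hand":0},
    {"x":107,"y":-300,"z":30,"wx":0,"wy":0,"wz":0,"hand":0},
    {"x":107,"y":-300,"z":40,"wx":0,"wy":0,"wz":0,"hand":0}
  ]
}}

```text
time_s: 1.7
tcp_pos: [0.4352, -0.031, 0.1809]
tool_rot: [-3.14, -0.002, 0.182]
force: [0.4, 0.5, -0.0]
width: -0.0
gripper_force: 0.0
```

```bash
python3 - <<'E'
from h import *
im,d=robot.camera("wrist");C=cal("wrist")
cv2.imwrite("pics/w1.png",cv2.convertScaleAbs(im,alpha=1.5))
r=Rt(.17);o=robot.get_obs();print(o["tcp_pos"],o["tool_rot"],C[2]);rel(((.435,-.034,.094),r))
P=cloud("wrist",d,C);m=(P[...,2]>.075)&(P[...,2]<.125)&(abs(P[...,0]-.5)<.06)&(abs(P[...,1]+.02)<.05)&(im.max(2)<60)
print(m.sum(),np.median(P[m],0),P[m].max(0),P[m].min(0))
E
```

```text
[ 0.43352107 -0.03388285  0.17927784] [-3.14054695e+00  1.51054205e-03  1.80076068e-01] [ 0.50244803 -0.02279016  0.33122893]
[ 1.6  0.5 85.3] [-0.001  0.002  0.01 ]
1075 [ 0.49594824 -0.02692362  0.10429973] [ 0.50822602 -0.01418935  0.10886837] [ 0.48329822 -0.03985331  0.09504857]
```

View pics/w1.png

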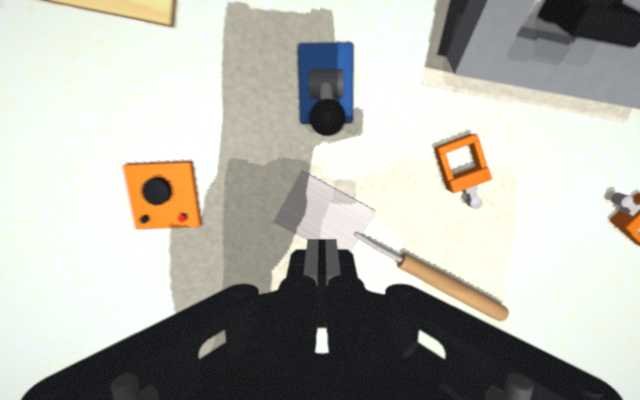

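The ball knob is at wrist pixel (327,117), which puts its centre at about (0.496,-0.027). Descending behind it now, then pushing.

{"op": "drive_tool", "data": {
  "series": [
    {"x":0,"y":4,"z":45,"wx":0,"wy":0,"wz":0,"hand":0},
    {"x":0,"y":4,"z":85,"wx":0,"wy":0,"wz":0,"hand":0},
    {"x":0,"y":4,"z":85,"wx":0,"wy":0,"wz":0,"hand":0},
    {"x":25,"y":4,"z":85,"wx":0,"wy":0,"wz":0,"hand":0},
    {"x":45,"y":4,"z":85,"wx":0,"wy":0,"wz":0,"hand":0},
    {"x":65,"y":4,"z":85,"wx":0,"wy":0,"wz":0,"hand":0},
    {"x":85,"y":4,"z":85,"wx":0,"wy":0,"wz":0,"hand":0},
    {"x":100,"y":4,"z":85,"wx":0,"wy":0,"wz":0,"hand":0}
  ]
}}

```text
time_s: 2.55
tcp_pos: [0.5376, -0.0228, 0.1008]
tool_rot: [3.141, -0.009, 0.174]
force: [0.9, 1.2, 7.5]
width: 0.0
gripper_force: 3.8
```

{"op": "drive_tool", "data": {
  "series": [
    {"x":4,"y":0,"z":0,"wx":0,"wy":0,"wz":0,"hand":0},
    {"x":8,"y":0,"z":0,"wx":0,"wy":0,"wz":0,"hand":0},
    {"x":12,"y":0,"z":0,"wx":0,"wy":0,"wz":0,"hand":0}
  ]
}}

```text
time_s: 2.85
tcp_pos: [0.5464, -0.0213, 0.099]
tool_rot: [3.141, -0.003, 0.174]
force: [-0.4, 0.5, 3.2]
width: 0.0
gripper_force: 1.1
```

```bash
python3 - <<'E'
from h import *
im,d=robot.camera("wrist");C=cal("wrist")
o=robot.get_obs();print(o["tcp_pos"],o["force"])
P=cloud("wrist",d,C)
for n in("top","scene","wrist"):
    im,d=robot.camera(n);C=cal(n);P=cloud(n,d,C);m=(P[...,2]>.075)&(P[...,2]<.125)&(abs(P[...,0]-.565)<.04)&(abs(P[...,1]+.02)<.04)&(im.max(2)<60)
    if m.any():print(n,m.sum(),np.median(P[m],0),P[m].max(0),P[m].min(0))
E
```

```text
[ 0.54674383 -0.02127696  0.09863784] [1.96473517 1.23887322 5.27500632]
scene 78 [ 0.55691457 -0.01610729  0.10471212] [ 0.5662613  -0.00137989  0.12497362] [ 0.54649411 -0.03378713  0.08783745]
wrist 1924 [ 0.55730029 -0.01181464  0.10534663] [5.65177928e-01 7.32369069e-05 1.24952731e-01] [ 0.542446   -0.03395804  0.09122687]
```

{"op": "drive_tool", "data": {
  "series": [
    {"x":6,"y":0,"z":0,"wx":0,"wy":0,"wz":0,"hand":0},
    {"x":14,"y":0,"z":0,"wx":0,"wy":0,"wz":0,"hand":0},
    {"x":14,"y":0,"z":0,"wx":0,"wy":0,"wz":0,"hand":0}
  ]
}}

```text
time_s: 3.35
tcp_pos: [0.5597, -0.0186, 0.0965]
tool_rot: [3.141, -0.001, 0.174]
force: [3.1, -1.5, 2.6]
width: -0.003
gripper_force: 1.8
```

```bash
python3 - <<'E'
from h import *
o=robot.get_obs();print(o["tcp_pos"],o["force"])
im,d=robot.camera("wrist");im2,_=robot.camera("scene")
cv2.imwrite("pics/w2.png",cv2.convertScaleAbs(np.vstack([im[:250],cv2.resize(im2[170:270,240:400],(640,400))[:350]]),alpha=1.5))
E
```

```text
[ 0.5597284  -0.01864903  0.09652504] [ 3.0553797  -1.51272597  2.61504991]
```

View pics/w2.png

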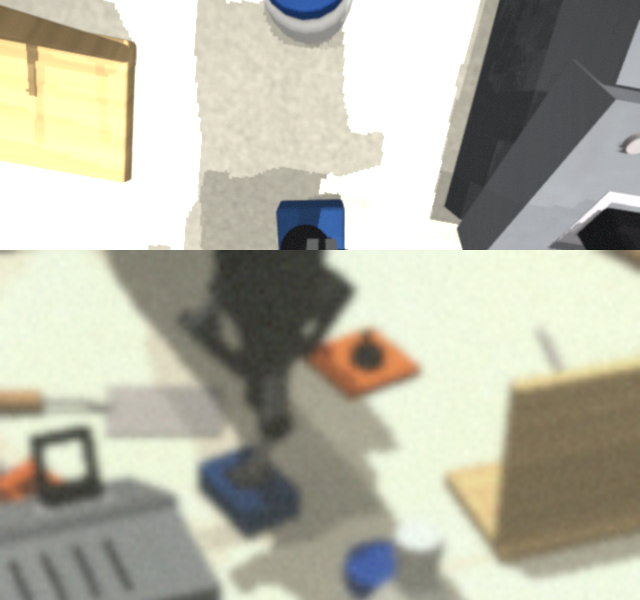

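{"op": "drive_tool", "data": {
  "series": [
    {"x":6,"y":0,"z":0,"wx":0,"wy":0,"wz":0,"hand":0},
    {"x":12,"y":0,"z":0,"wx":0,"wy":0,"wz":0,"hand":0},
    {"x":12,"y":0,"z":0,"wx":0,"wy":0,"wz":0,"hand":0}
  ]
}}

```text
time_s: 3.75
tcp_pos: [0.5708, -0.0159, 0.0957]
tool_rot: [-3.141, 0.0, 0.175]
force: [0.4, 0.3, -0.2]
width: 0.003
gripper_force: 0.0
```

```bash
python3 - <<'E'
from h import *
o=robot.get_obs();print(o["tcp_pos"],o["force"],o["ft_torque"])
im,d=robot.camera("wrist");C=cal("wrist");P=cloud("wrist",d,C)
g=(P[...,2]>.08)&(P[...,2]<.13)&(abs(P[...,0]-.58)<.05)&(abs(P[...,1]+.01)<.03)
print(g.sum())
E
```

```text
[ 0.57082795 -0.01587842  0.09565053] [ 0.38066022  0.25886876 -0.17300273] [ 0.04425183 -0.02169749  0.04602166]
1491
```

{"op": "drive_tool", "data": {
  "series": [
    {"x":0,"y":0,"z":-40,"wx":0,"wy":0,"wz":0,"hand":0},
    {"x":-40,"y":0,"z":-80,"wx":0,"wy":0,"wz":0,"hand":0},
    {"x":-70,"y":0,"z":-80,"wx":0,"wy":0,"wz":0,"hand":0},
    {"x":-70,"y":0,"z":-80,"wx":0,"wy":0,"wz":0,"hand":0}
  ]
}}

```text
time_s: 4.2
tcp_pos: [0.4975, -0.0296, 0.1771]
tool_rot: [3.141, 0.002, 0.174]
force: [0.9, 0.6, -0.2]
width: 0.005
gripper_force: 0.0
```

```bash
python3 - <<'E'
from h import *
im,d=robot.camera("wrist");C=cal("wrist");P=cloud("wrist",d,C)
print(robot.get_obs()["tcp_pos"],robot.get_obs()["tool_rot"])
cv2.imwrite("pics/w3.png",cv2.convertScaleAbs(im,alpha=1.5))
m=(P[...,2]>.075)&(P[...,2]<.125)&(abs(P[...,0]-.55)<.08)&(abs(P[...,1]+.02)<.05)&(im.max(2)<60)
n,l,s,c=cv2.connectedComponentsWithStats(m.astype(np.uint8))
for k in range(1,n):
    if s[k,4]>100: print(s[k],c[k],np.median(P[l==k],0),P[l==k].max(0),P[l==k].min(0))
E
```

```text
[ 0.49969688 -0.02904631  0.17671464] [3.14111449e+00 2.08505855e-04 1.74018270e-01]
[ 291   95   37   38 1090] [309.0853211  113.50183486] [ 0.56204656 -0.01090038  0.10154108] [0.57435755 0.00157717 0.10648918] [ 0.54883452 -0.02337668  0.0932285 ]
```

View pics/w3.png

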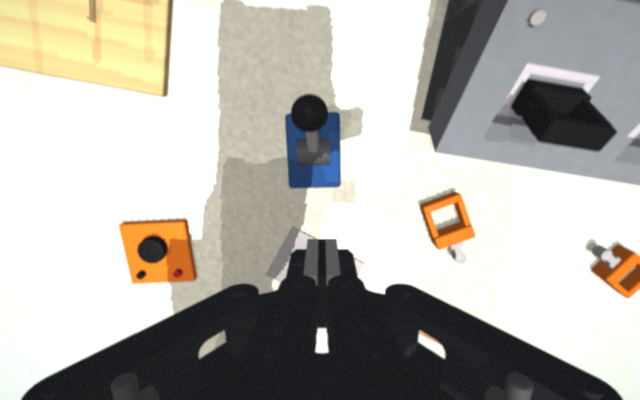

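The ball moved about 68 mm, to wrist pixel (309,113), but it sits 8 mm left of the finger line, so the tip slipped past it slightly short of the stop. I'll push again, lower and centred.

{"op": "drive_tool", "data": {
  "series": [
    {"x":0,"y":-8,"z":45,"wx":0,"wy":0,"wz":0,"hand":0},
    {"x":0,"y":-8,"z":95,"wx":0,"wy":0,"wz":0,"hand":0},
    {"x":0,"y":-8,"z":97,"wx":0,"wy":0,"wz":0,"hand":0},
    {"x":15,"y":-8,"z":97,"wx":0,"wy":0,"wz":0,"hand":0},
    {"x":30,"y":-8,"z":97,"wx":0,"wy":0,"wz":0,"hand":0},
    {"x":38,"y":-8,"z":97,"wx":0,"wy":0,"wz":0,"hand":0},
    {"x":44,"y":-8,"z":97,"wx":0,"wy":0,"wz":0,"hand":0}
  ]
}}

```text
time_s: 4.95
tcp_pos: [0.5384, -0.0139, 0.0796]
tool_rot: [-3.142, 0.011, 0.174]
force: [-30.4, -2.6, 27.3]
width: 0.003
gripper_force: 15.6
```

{"op": "drive_tool", "data": {
  "series": [
    {"x":3,"y":0,"z":0,"wx":0,"wy":0,"wz":0,"hand":0},
    {"x":6,"y":0,"z":0,"wx":0,"wy":0,"wz":0,"hand":0}
  ]
}}

```text
time_s: 5.15
tcp_pos: [0.5386, -0.0141, 0.0789]
tool_rot: [-3.142, 0.021, 0.173]
force: [-38.4, -4.6, 30.9]
width: -0.001
gripper_force: 20.0
```

```bash
python3 - <<'E'
from h import *
o=robot.get_obs();p=o["tcp_pos"];r0=Rt(.174)
n=np.array([-.5,0,.866]);ps=np.array([.600,-.167,.095])
r=Rt(.01,np.pi/6)
up=(p+np.array([-.03,0,.13]))
rel((p+np.array([-.03,0,0]),r0),(up,r0),(ps+n*.17,r),start=(p,r0))
E
```

```text
[-29.5  -5.2  -0. ] [0. 0. 0.]
[ -29.5   -5.2 -130. ] [0. 0. 0.]
[ -49.7  146.5 -163.4] [-0.043  0.522  0.16 ]
```

{"op": "drive_tool", "data": {
  "series": [
    {"x":-35,"y":0,"z":0,"wx":0,"wy":0,"wz":0,"hand":0},
    {"x":-35,"y":0,"z":-45,"wx":0,"wy":0,"wz":0,"hand":0},
    {"x":-40,"y":0,"z":-90,"wx":0,"wy":0,"wz":0,"hand":0.3},
    {"x":-50,"y":30,"z":-130,"wx":-0.01,"wy":0.12,"wz":0.04,"hand":1},
    {"x":-55,"y":75,"z":-150,"wx":-0.02,"wy":0.25,"wz":0.08,"hand":1},
    {"x":-58,"y":115,"z":-160,"wx":-0.03,"wy":0.38,"wz":0.12,"hand":1},
    {"x":-58,"y":146,"z":-163,"wx":-0.043,"wy":0.522,"wz":0.16,"hand":1},
    {"x":-58,"y":146,"z":-163,"wx":-0.043,"wy":0.522,"wz":0.16,"hand":1}
  ]
}}

```text
time_s: 5.95
tcp_pos: [0.5156, -0.1696, 0.2434]
tool_rot: [3.139, -0.527, 0.005]
force: [0.3, 0.0, 0.1]
width: 0.991
gripper_force: 0.0
```

```bash
python3 - <<'E'
from h import *
im,d=robot.camera("wrist");C=cal("wrist");P=cloud("wrist",d,C)
o=robot.get_obs();print(o["tcp_pos"],o["tool_rot"],o["joint_positions"].round(2))
it,dt=robot.camera("top");cv2.imwrite("pics/w4.png",cv2.convertScaleAbs(np.vstack([im,cv2.resize(it[160:230,200:424],(640,200))]),alpha=1.5))
np.savez("w4.npz",im=im,d=d,K=C[0],D=C[1],t=C[2],M=C[3])
E
```

```text
[ 0.5153718  -0.16966872  0.24287087] [ 3.13956767 -0.52640044  0.00464014] [ 0.61  0.17 -0.3   2.2  -0.39  0.29 -0.89]
```

View pics/w4.png

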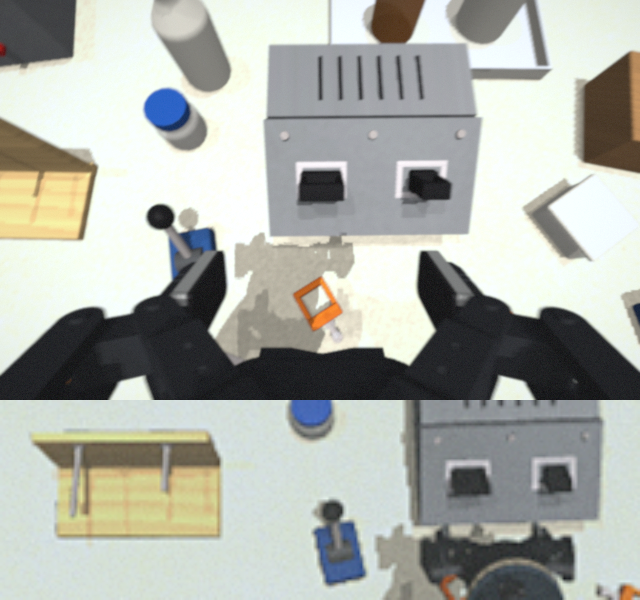

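The lever now leans away, with its knob at top-crop pixel (333,510). The wide plug is at wrist pixel (322,185) and the narrow at (430,183), standing on the panel. Next I measure the panel plane and bar centres.

```bash
python3 - <<'E'
from h import *
f=np.load("w4.npz");C=(f["K"],f["D"],f["t"],f["M"]);im,d=f["im"],f["d"];P=cloud("wrist",d,C)
reg=np.zeros((400,640),bool);reg[122:232,270:476]=1
m=reg&(im.max(2)>70)&(im.max(2)<200)
q=P[m]
for _ in range(8):
    c=q.mean(0);n=np.linalg.svd(q-c,full_matrices=False)[2][2];n*=np.sign(n[2]);e=(P[m]-c)@n;q=P[m][abs(e)<.003]
print("n",n.round(4),"tilt",np.degrees(np.arccos(n[2])),"yaw",np.arctan2(-n[1],-n[0]),len(q),m.sum())
x=.6;print("z at (.6,-.217):",c[2]-((.6-c[0])*n[0]+(-.217-c[1])*n[1])/n[2])
H=(P-c)@n
for nm,a,b in(("wide",290,360),("narrow",400,460)):
    g=np.zeros_like(reg);g[150:215,a:b]=1
    k=g&(im.max(2)<60)&(H>.038)&(H<.056)
    p=P[k];lo,hi=np.percentile(p,[2,98],axis=0);print(nm,k.sum(),"H",np.percentile(H[k],[5,50,95]).round(4),lo.round(4),hi.round(4),"mid",((lo+hi)/2).round(4))
    v,u=np.nonzero(k);print(cv2.minAreaRect(np.c_[P[k][:,1],P[k]@np.cross([0,1,0],n)].astype(np.float32)*1000))
# console edges (housing/panel) yaw: lower edge of panel
E
```

```text
n [-0.5004 -0.0095  0.8657] tilt 30.03249368005914 yaw 0.01904050077666417 19578 20046
z at (.6,-.217): 0.09403352250696993
wide 837 H [0.0443 0.0478 0.0491] [ 0.5681 -0.1883  0.1306] [ 0.5834 -0.152   0.1387] mid [ 0.5757 -0.1701  0.1347]
((-170.201416015625, 564.964599609375), (16.086002349853516, 38.511234283447266), 89.94364166259766)
narrow 587 H [0.0406 0.0477 0.0491] [ 0.57   -0.2813  0.1281] [ 0.5857 -0.2564  0.1385] mid [ 0.5779 -0.2688  0.1333]
((-269.10711669921875, 566.2015380859375), (16.148141860961914, 26.073732376098633), 88.26712036132812)
```

```bash
python3 - <<'E'
from h import *
n=np.array([-.5,-.008,.866]);r=Rt(.015,np.pi/6);ps=np.array([.5995,-.169,.0945])
rel((ps+n*.08,r),(ps+n*.031,r))
E
```

```text
[-1.9  2.1 90.1] [ 0.004 -0.    -0.007]
[ -1.9   1.9 139.1] [ 0.004 -0.    -0.007]
```

{"op": "drive_tool", "data": {
  "series": [
    {"x":-2,"y":1,"z":40,"wx":0,"wy":0,"wz":-0.007,"hand":1},
    {"x":-2,"y":2,"z":80,"wx":0,"wy":0,"wz":-0.007,"hand":1},
    {"x":-2,"y":2,"z":110,"wx":0,"wy":0,"wz":-0.007,"hand":1},
    {"x":-2,"y":2,"z":130,"wx":0,"wy":0,"wz":-0.007,"hand":1},
    {"x":-2,"y":2,"z":139,"wx":0,"wy":0,"wz":-0.007,"hand":1},
    {"x":-2,"y":2,"z":139,"wx":0,"wy":0,"wz":-0.007,"hand":1}
  ]
}}

```text
time_s: 6.65
tcp_pos: [0.5943, -0.1694, 0.1373]
tool_rot: [-3.131, -0.492, 0.025]
force: [-0.5, 0.3, 0.0]
width: 1.001
gripper_force: 0.0
```

{"op": "drive_tool", "data": {
  "series": [
    {"x":0,"y":0,"z":0,"wx":0,"wy":0,"wz":0,"hand":0.6},
    {"x":0,"y":0,"z":0,"wx":0,"wy":0,"wz":0,"hand":0.3},
    {"x":0,"y":0,"z":0,"wx":0,"wy":0,"wz":0,"hand":0.3},
    {"x":0,"y":0,"z":0,"wx":0,"wy":0,"wz":0,"hand":0.3}
  ],
  "grip_force": 60
}}

```text
time_s: 7.05
tcp_pos: [0.5913, -0.1728, 0.1392]
tool_rot: [-3.133, -0.494, 0.018]
force: [-0.2, -0.6, 1.0]
width: 0.331
gripper_force: 0.0
```

```bash
python3 - <<'E'
from h import *
o=robot.get_obs();print({k:np.round(v,3) for k,v in o.items()})
im,d=robot.camera("wrist");a,_=robot.camera("scene")
cv2.imwrite("pics/w5.png",cv2.convertScaleAbs(np.vstack([im[100:400],cv2.resize(a[180:300,170:340],(640,300))]),alpha=1.6))
E
```

```text
{'time_s': np.float64(7.05), 'joint_positions': array([ 0.314,  0.432, -0.014,  2.16 , -1.085,  0.172, -0.205]), 'joint_vel': array([ 0.002,  0.005,  0.002, -0.   , -0.001, -0.   ,  0.003]), 'joint_torque': array([-2.0600e-01, -5.6079e+01,  7.6600e-01, -1.9254e+01, -4.6600e-01,
       -5.0900e-01, -2.3000e-02]), 'tcp_pos': array([ 0.591, -0.173,  0.139]), 'tool_rot': array([-3.133, -0.494,  0.018]), 'force': array([-0.152, -0.579,  1.019]), 'ft_torque': array([-0.042,  0.497,  0.034]), 'gripper_force': np.float64(0.0), 'width': np.float64(0.331)}
```

View pics/w5.png

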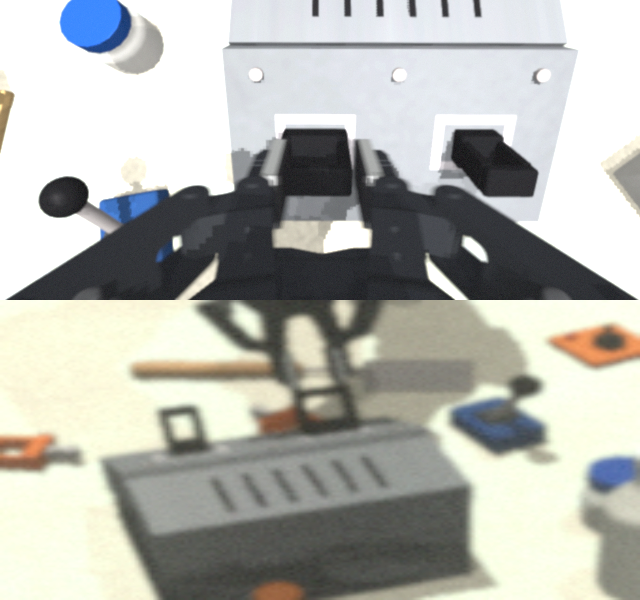

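The gripper straddles the wide plug (wrist pixel (317,160)), but the arm stopped 15 mm short because joints 5 and 6 are at their range limits. I don't need the full 30° tool tilt to grip across y, so I'll back off, use less tilt, and still pull along the plug's axis.

{"op": "drive_tool", "data": {
  "series": [
    {"x":0,"y":0,"z":0,"wx":0,"wy":0,"wz":0,"hand":1},
    {"x":0,"y":0,"z":0,"wx":0,"wy":0,"wz":0,"hand":1},
    {"x":0,"y":0,"z":-30,"wx":0,"wy":0,"wz":0,"hand":1},
    {"x":0,"y":0,"z":-60,"wx":0,"wy":-0.08,"wz":0,"hand":1},
    {"x":0,"y":0,"z":-65,"wx":0,"wy":-0.16,"wz":0,"hand":1},
    {"x":0,"y":0,"z":-65,"wx":0,"wy":-0.24,"wz":0,"hand":1},
    {"x":0,"y":0,"z":-65,"wx":0,"wy":-0.28,"wz":0,"hand":1},
    {"x":0,"y":0,"z":-65,"wx":0,"wy":-0.28,"wz":0,"hand":1}
  ]
}}

```text
time_s: 7.95
tcp_pos: [0.5623, -0.1727, 0.1955]
tool_rot: [-3.135, -0.212, 0.025]
force: [-0.6, 0.1, -1.4]
width: 0.999
gripper_force: 0.0
```

```bash
python3 - <<'E'
from h import *
o=robot.get_obs();print(o["tcp_pos"],o["tool_rot"],o["joint_positions"].round(2))
n=np.array([-.5,-.008,.866]);r=Rt(.015,.24);ps=np.array([.5995,-.169,.0945])
rel((ps+n*.08,r),(ps+n*.036,r))
E
```

```text
[ 0.56230967 -0.17268995  0.19554691] [-3.1350291  -0.21215346  0.02473972] [-0.16  0.44  0.61  1.92 -0.52  0.73 -0.8 ]
[-9.4 -2.9 30.5] [-0.009  0.028  0.009]
[ 4.1 -2.5 72.4] [-0.009  0.028  0.009]
```

{"op": "drive_tool", "data": {
  "series": [
    {"x":-10,"y":-3,"z":15,"wx":-0.009,"wy":0.02,"wz":0.009,"hand":1},
    {"x":-9,"y":-3,"z":32,"wx":-0.009,"wy":0.028,"wz":0.009,"hand":1},
    {"x":-4,"y":-3,"z":47,"wx":-0.009,"wy":0.028,"wz":0.009,"hand":1},
    {"x":0,"y":-3,"z":60,"wx":-0.009,"wy":0.028,"wz":0.009,"hand":1},
    {"x":4,"y":-3,"z":72,"wx":-0.009,"wy":0.028,"wz":0.009,"hand":1},
    {"x":4,"y":-3,"z":72,"wx":-0.009,"wy":0.028,"wz":0.009,"hand":1},
    {"x":4,"y":-3,"z":72,"wx":-0.009,"wy":0.028,"wz":0.009,"hand":1}
  ]
}}

```text
time_s: 8.65
tcp_pos: [0.5798, -0.1701, 0.1258]
tool_rot: [-3.141, -0.24, 0.012]
force: [0.2, -0.6, 0.2]
width: 1.003
gripper_force: 0.0
```

```bash
python3 - <<'E'
from h import *
o=robot.get_obs();print(o["tcp_pos"],o["tool_rot"],o["joint_positions"].round(2))
n=np.array([-.5,-.008,.866]);r=Rt(.015,.24);ps=np.array([.5995,-.169,.0945])
rel((ps+n*.036,r))
E
```

```text
[ 0.57979581 -0.17012649  0.1258189 ] [-3.1410573  -0.2398472   0.01192918] [-0.08  0.53  0.49  1.99 -0.65  0.54 -0.69]
[ 1.6 -0.8  0.5] [ 0.     0.    -0.003]
```

Within 2 mm of target. Closing on the legs.

{"op": "drive_tool", "data": {
  "series": [
    {"x":1,"y":0,"z":0,"wx":0,"wy":0,"wz":0,"hand":0.5},
    {"x":1,"y":0,"z":0,"wx":0,"wy":0,"wz":0,"hand":0.1},
    {"x":1,"y":0,"z":0,"wx":0,"wy":0,"wz":0,"hand":0.1},
    {"x":1,"y":0,"z":0,"wx":0,"wy":0,"wz":0,"hand":0.1},
    {"x":1,"y":0,"z":0,"wx":0,"wy":0,"wz":0,"hand":0.1}
  ],
  "grip_force": 70
}}

```text
time_s: 9.15
tcp_pos: [0.5808, -0.1691, 0.1272]
tool_rot: [-3.14, -0.241, 0.012]
force: [-5.3, 4.4, 12.8]
width: 0.36
gripper_force: 68.3
```

```bash
python3 - <<'E'
from h import *
o=robot.get_obs();p,ro=o["tcp_pos"],R.from_euler('xyz',o["tool_rot"]);print(p,o["width"],o["gripper_force"],o["force"])
n=np.array([-.5,-.008,.866])
rel((p+n*.02,ro),(p+n*.06,ro),(p+n*.06+[0,0,.08],ro))
E
```

```text
[ 0.58079711 -0.16906228  0.12722334] 0.3604486229481935 68.26288618147373 [-5.34369708  4.43519121 12.78250766]
[ -5.6  -0.  -19.2] [0. 0. 0.]
[-16.7  -0.  -57.6] [0. 0. 0.]
[   2.4   -0.2 -135.3] [0. 0. 0.]
```

{"op": "drive_tool", "data": {
  "series": [
    {"x":-3,"y":0,"z":-10,"wx":0,"wy":0,"wz":0,"hand":0.1},
    {"x":-6,"y":0,"z":-19,"wx":0,"wy":0,"wz":0,"hand":0.1},
    {"x":-11,"y":0,"z":-38,"wx":0,"wy":0,"wz":0,"hand":0.1},
    {"x":-17,"y":0,"z":-58,"wx":0,"wy":0,"wz":0,"hand":0.1},
    {"x":-10,"y":0,"z":-90,"wx":0,"wy":0,"wz":0,"hand":0.1},
    {"x":-10,"y":0,"z":-120,"wx":0,"wy":0,"wz":0,"hand":0.1},
    {"x":-10,"y":0,"z":-120,"wx":0,"wy":0,"wz":0,"hand":0.1}
  ]
}}

```text
time_s: 9.85
tcp_pos: [0.5432, -0.1721, 0.2447]
tool_rot: [3.141, -0.247, 0.011]
force: [-0.8, 0.1, -0.2]
width: 0.096
gripper_force: 0.0
```

```bash
python3 - <<'E'
from h import *
o=robot.get_obs();print(o["tcp_pos"],o["tool_rot"],o["joint_positions"].round(2),o["width"],o["force"])
im,d=robot.camera("wrist");a,_=robot.camera("scene")
np.savez("w6.npz",im=im,d=d)
cv2.imwrite("pics/w6.png",cv2.convertScaleAbs(np.vstack([im[100:400],cv2.resize(a[140:300,170:340],(640,300))]),alpha=1.6))
E
```

```text
[ 0.54318528 -0.17211031  0.24467037] [ 3.14060349 -0.24653965  0.01099947] [-0.23  0.34  0.68  1.92 -0.45  0.77 -0.86] 0.09573262997780206 [-0.79383935  0.09590913 -0.24026297]
```

View pics/w6.png

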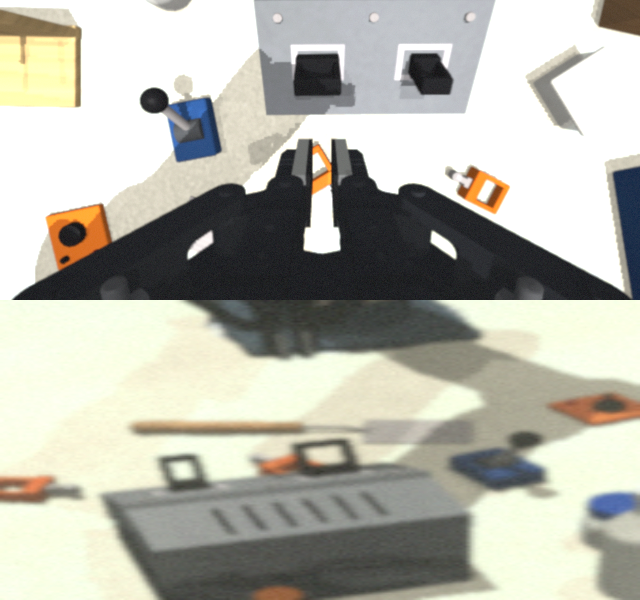

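The grip slipped: the wide plug is still in its socket (wrist pixel (318,175), scene crop (325,457)). I'll check its pose, then regrip deeper with more force and pull slowly.

```bash
python3 - <<'E'
from h import *
f=np.load("w6.npz");im,d=f["im"],f["d"];P=cloud("wrist",d)
reg=np.zeros((400,640),bool);reg[100:212,255:495]=1
m=reg&(im.max(2)>70);q=P[m]
n0=np.array([-.4999,-.0085,.866]);n0/=np.linalg.norm(n0);c=np.median((P[m]@n0));H=P@n0-c
print("panel z at .6,-.217",(c-.6*n0[0]+.217*n0[1])/n0[2])
for nm,a,b in(("wide",285,350),("narrow",400,460)):
    g=np.zeros_like(reg);g[140:210,a:b]=1;k=g&(im.max(2)<60)&(H>.038)&(H<.07)
    p=P[k];lo,hi=np.percentile(p,[2,98],axis=0);print(nm,k.sum(),"H",np.percentile(H[k],[5,50,95]).round(4),lo.round(4),hi.round(4),((lo+hi)/2).round(4))
r=Rt(.015,.3);ps=np.array([.5995,-.169,.0945]);rel((ps+n0*.08,r),(ps+n0*.029,r))
E
```

```text
panel z at .6,-.217 0.09115916730002731
wide 938 H [0.0425 0.0479 0.0491] [ 0.5673 -0.1863  0.1276] [ 0.5839 -0.1484  0.1357] [ 0.5756 -0.1673  0.1316]
narrow 595 H [0.0401 0.0475 0.0487] [ 0.5702 -0.2779  0.1245] [ 0.5861 -0.2544  0.1353] [ 0.5782 -0.2661  0.1299]
[-2.1 -0.5 79.3] [ 0.     0.058 -0.003]
[ 12.1  -0.6 128.3] [ 0.     0.058 -0.003]
```

{"op": "drive_tool", "data": {
  "series": [
    {"x":-3,"y":-1,"z":40,"wx":0,"wy":0.058,"wz":0,"hand":1},
    {"x":-3,"y":-1,"z":70,"wx":0,"wy":0.058,"wz":0,"hand":1},
    {"x":0,"y":-1,"z":90,"wx":0,"wy":0.058,"wz":0,"hand":1},
    {"x":6,"y":-1,"z":110,"wx":0,"wy":0.058,"wz":0,"hand":1},
    {"x":12,"y":-1,"z":128,"wx":0,"wy":0.058,"wz":0,"hand":1},
    {"x":13,"y":-1,"z":129,"wx":0,"wy":0.058,"wz":0,"hand":1},
    {"x":13,"y":-1,"z":129,"wx":0,"wy":0.058,"wz":0,"hand":1}
  ]
}}

```text
time_s: 10.65
tcp_pos: [0.5849, -0.1689, 0.1173]
tool_rot: [-3.141, -0.296, 0.012]
force: [0.4, 0.2, 0.2]
width: 1.0
gripper_force: 0.0
```

{"op": "drive_tool", "data": {
  "series": [
    {"x":0,"y":0,"z":0,"wx":0,"wy":0,"wz":0,"hand":0.4},
    {"x":0,"y":0,"z":0,"wx":0,"wy":0,"wz":0,"hand":0},
    {"x":0,"y":0,"z":0,"wx":0,"wy":0,"wz":0,"hand":0},
    {"x":0,"y":0,"z":0,"wx":0,"wy":0,"wz":0,"hand":0},
    {"x":0,"y":0,"z":0,"wx":0,"wy":0,"wz":0,"hand":0}
  ],
  "grip_force": 120
}}

```text
time_s: 11.15
tcp_pos: [0.5856, -0.1687, 0.1197]
tool_rot: [-3.14, -0.3, 0.012]
force: [-7.2, 1.9, 13.5]
width: 0.42
gripper_force: 118.2
```

```bash
python3 - <<'E'
from h import *
o=robot.get_obs();p,ro=o["tcp_pos"],R.from_euler('xyz',o["tool_rot"]);print(p,o["tool_rot"],o["width"],o["gripper_force"],o["force"])
n=np.array([-.5,-.008,.866])
print("H",(p-[.5995,-.169,.0945])@n)
rel((p+n*.02,ro),(p+n*.06,ro))
E
```

```text
[ 0.58563293 -0.16872532  0.11966043] [-3.14038667 -0.29987162  0.01185599] 0.42022834278229915 118.18888753652573 [-7.22077592  1.94958777 13.52929671]
H 0.028720265468402652
[ -4.4   0.  -19.5] [0. 0. 0.]
[-13.3   0.1 -58.5] [0. 0. 0.]
```

{"op": "drive_tool", "data": {
  "series": [
    {"x":-1,"y":0,"z":-4,"wx":0,"wy":0,"wz":0,"hand":0},
    {"x":-2,"y":0,"z":-8,"wx":0,"wy":0,"wz":0,"hand":0},
    {"x":-3,"y":0,"z":-12,"wx":0,"wy":0,"wz":0,"hand":0},
    {"x":-4,"y":0,"z":-16,"wx":0,"wy":0,"wz":0,"hand":0},
    {"x":-5,"y":0,"z":-20,"wx":0,"wy":0,"wz":0,"hand":0}
  ]
}}

```text
time_s: 11.65
tcp_pos: [0.575, -0.1689, 0.1364]
tool_rot: [-3.141, -0.299, 0.012]
force: [0.4, -1.0, 0.2]
width: 0.419
gripper_force: 121.5
```

Still gripped with the width unchanged, so it is coming out. Continuing.

{"op": "drive_tool", "data": {
  "series": [
    {"x":-3,"y":0,"z":-15,"wx":0,"wy":0,"wz":0,"hand":0},
    {"x":-8,"y":0,"z":-30,"wx":0,"wy":0,"wz":0,"hand":0},
    {"x":-11,"y":0,"z":-45,"wx":0,"wy":0,"wz":0,"hand":0},
    {"x":-11,"y":0,"z":-70,"wx":0,"wy":0,"wz":0,"hand":0},
    {"x":-11,"y":0,"z":-100,"wx":0,"wy":-0.1,"wz":0,"hand":0},
    {"x":-11,"y":0,"z":-120,"wx":0,"wy":-0.2,"wz":0,"hand":0},
    {"x":-11,"y":0,"z":-120,"wx":0,"wy":-0.3,"wz":0,"hand":0},
    {"x":-11,"y":0,"z":-120,"wx":0,"wy":-0.3,"wz":0,"hand":0}
  ]
}}

```text
time_s: 12.45
tcp_pos: [0.5312, -0.1686, 0.2483]
tool_rot: [3.141, 0.003, 0.015]
force: [0.9, -0.8, -0.9]
width: 0.417
gripper_force: 121.6
```

```bash
python3 - <<'E'
from h import *
o=robot.get_obs();p=o["tcp_pos"];print(p,o["tool_rot"],o["joint_positions"].round(2),o["width"],o["gripper_force"])
im,d=robot.camera("wrist");a,b=robot.camera("scene");C=cal("scene");np.savez("s7.npz",im=a,d=b)
u=proj("scene",[p])[0].astype(int);print(u)
u[0]=np.clip(u[0],80,560);u[1]=np.clip(u[1],60,340)
cv2.imwrite("pics/w7.png",cv2.convertScaleAbs(np.vstack([im[100:400],cv2.resize(a[u[1]-60:u[1]+60,u[0]-80:u[0]+80],(640,300))]),alpha=1.6))
E
```

```text
[ 0.53119473 -0.16858831  0.24830178] [3.14058519e+00 2.63580158e-03 1.54792170e-02] [-0.26  0.46  0.74  1.73 -0.34  1.09 -0.96] 0.4166622066623082 121.59648478031158
[247 170]
```

View pics/w7.png

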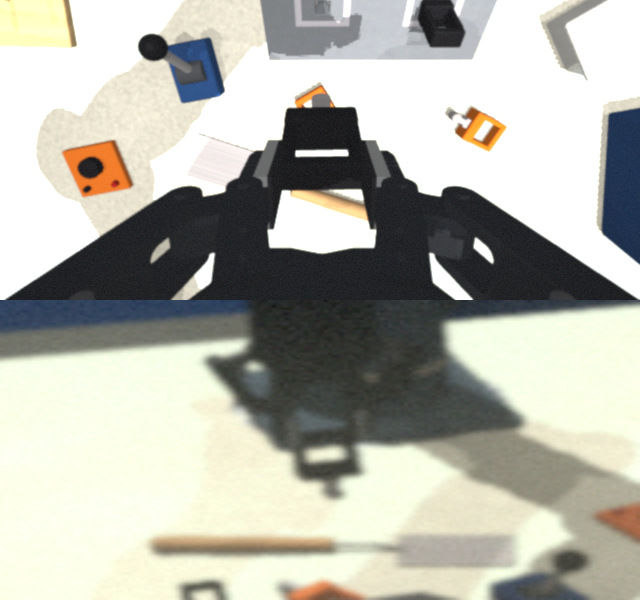

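The wide plug is firmly held: wrist pixel (320,150), stem down in the scene crop at (335,490). Next I plan the carry to the long peg.

```bash
python3 - <<'E'
from h import *
r=Rt(.0,-.12);o=np.array([.001,0,-.011])
rel((np.array([.50,.05,.25]),r),(np.array([.50,.277,.23]),r))
P1=np.array([.515,.277,.168])+o
rel((P1,r),(np.array([.597,.277,.152])+o,r),(np.array([.597,.277,.142])+o,r),start=(np.array([.50,.277,.23]),r))
E
```

```text
[ -26.2 -220.    -2.6] [ 0.001 -0.119  0.012]
[ -23.5 -447.    17.4] [ 0.001 -0.119  0.012]
[24.6 -0.  70.6] [0. 0. 0.]
[107.9  -0.   76.6] [0. 0. 0.]
[109.1  -0.   86.6] [0. 0. 0.]
```

{"op": "drive_tool", "data": {
  "series": [
    {"x":-10,"y":-40,"z":0,"wx":0,"wy":0,"wz":0.01,"hand":0},
    {"x":-20,"y":-85,"z":0,"wx":0,"wy":-0.04,"wz":0.01,"hand":0},
    {"x":-25,"y":-130,"z":0,"wx":0,"wy":-0.08,"wz":0.01,"hand":0},
    {"x":-26,"y":-175,"z":0,"wx":0,"wy":-0.12,"wz":0.012,"hand":0},
    {"x":-26,"y":-220,"z":0,"wx":0,"wy":-0.12,"wz":0.012,"hand":0},
    {"x":-26,"y":-265,"z":0,"wx":0,"wy":-0.12,"wz":0.012,"hand":0},
    {"x":-26,"y":-310,"z":5,"wx":0,"wy":-0.12,"wz":0.012,"hand":0},
    {"x":-26,"y":-355,"z":10,"wx":0,"wy":-0.12,"wz":0.012,"hand":0}
  ]
}}

```text
time_s: 13.35
tcp_pos: [0.4978, 0.1858, 0.2379]
tool_rot: [-3.14, 0.12, -0.001]
force: [1.3, 0.1, -0.7]
width: 0.417
gripper_force: 121.6
```

```bash
python3 - <<'E'
from h import *
r=Rt(.0,-.12);o=np.array([.001,0,-.011])
s=robot.get_obs();print(s["tcp_pos"],s["tool_rot"],s["width"],s["joint_positions"].round(2))
rel((np.array([.50,.277,.23]),r),(np.array([.515,.277,.168])+o,r))
E
```

```text
[0.49784105 0.18577808 0.23790717] [-3.13992679e+00  1.20249070e-01 -1.47776086e-03] 0.41699825215536007 [-0.87  0.5   0.73  1.71 -0.37  1.2  -1.6 ]
[  3.  -91.2   7.8] [-0.002  0.    -0.001]
[ 27.6 -91.1  78.3] [-0.002  0.    -0.001]
```

{"op": "drive_tool", "data": {
  "series": [
    {"x":0,"y":-45,"z":5,"wx":0,"wy":0,"wz":0,"hand":0},
    {"x":0,"y":-91,"z":15,"wx":0,"wy":0,"wz":0,"hand":0},
    {"x":5,"y":-91,"z":45,"wx":0,"wy":0,"wz":0,"hand":0},
    {"x":10,"y":-91,"z":78,"wx":0,"wy":0,"wz":0,"hand":0},
    {"x":10,"y":-91,"z":78,"wx":0,"wy":0,"wz":0,"hand":0}
  ]
}}

```text
time_s: 13.85
tcp_pos: [0.4964, 0.2747, 0.156]
tool_rot: [3.139, 0.127, -0.001]
force: [-1.3, -0.3, -0.4]
width: 0.415
gripper_force: 121.5
```

```bash
python3 - <<'E'
from h import *
s=robot.get_obs();print(s["tcp_pos"],s["tool_rot"],s["width"])
im,d=robot.camera("wrist");C=cal("wrist");P=cloud("wrist",d,C)
a,b=robot.camera("top");c,e=robot.camera("scene");np.savez("s8.npz",w=im,wd=d,t=a,td=b,s=c,sd=e)
u=proj("scene",[[.55,.277,.14]])[0].astype(int)
cv2.imwrite("pics/w8.png",cv2.convertScaleAbs(np.vstack([im[100:400],cv2.resize(c[u[1]-55:u[1]+55,u[0]-110:u[0]+110],(640,300),interpolation=cv2.INTER_CUBIC)]),alpha=1.5))
for x0 in(.545,.56,.58,.60,.62):
    m=(abs(P[...,0]-x0)<.004)&(abs(P[...,1]-.277)<.03)&(P[...,2]>.12)&(P[...,2]<.17)&(im.max(2)>60)
    if m.any():print(x0,m.sum(),np.median(P[m],0).round(4))
E
```

```text
[0.49635046 0.27465588 0.15596979] [ 3.13903115e+00  1.26594189e-01 -1.06994407e-03] 0.41547601397452055
0.56 306 [0.56   0.2776 0.1551]
0.58 324 [0.58   0.2772 0.1497]
0.6 351 [0.6    0.277  0.1443]
```

View pics/w8.png

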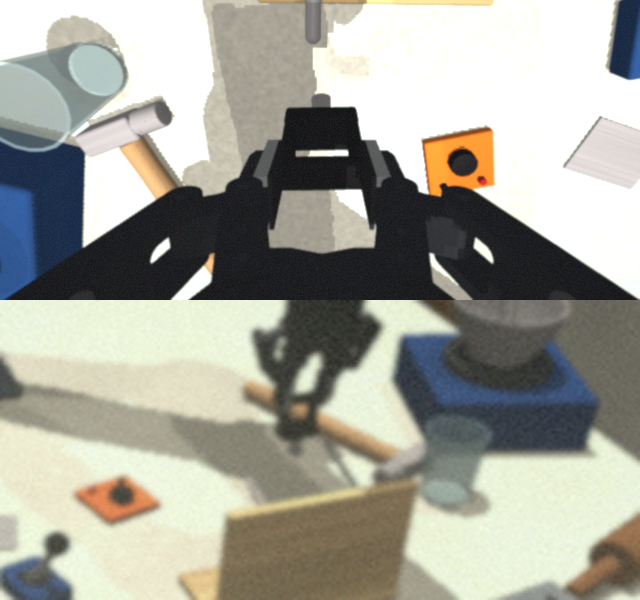

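```bash
python3 - <<'E'
from h import *
f=np.load("s8.npz");im,d=f["w"],f["wd"];C=cal("wrist");P=cloud("wrist",d,C)
s=robot.get_obs();ro=R.from_euler('xyz',s["tool_rot"]);p=s["tcp_pos"]
T=ro.inv().apply((P-p).reshape(-1,3)).reshape(P.shape)*1000
for v in range(195,300,5):
    row=T[v,312:330];print(v,np.median(row,0).round(1),im[v,312:330].max(1).mean().round())
E
```

```text
195 [15.7  0.4 47.8] 80.0
200 [14.2  0.4 41.6] 68.0
205 [12.7  0.4 36. ] 68.0
210 [14.4  0.5 21. ] 17.0
215 [13.5  0.5 15. ] 16.0
220 [11.4  0.5 12.8] 18.0
225 [ 8.5  0.5 13. ] 18.0
230 [ 5.3  0.5 14. ] 17.0
235 [ 2.2  0.5 14.4] 18.0
240 [-1.1  0.5 15.3] 19.0
245 [-4.4  0.5 16.1] 18.0
250 [-8.2  0.5 17.7] 116.0
255 [-8.330e+01 -1.000e-01  1.687e+02] 164.0
260 [  2.8   0.6 -16.8] 17.0
265 [  1.7   0.6 -19.5] 19.0
270 [ -0.9   0.6 -19.3] 18.0
275 [ -3.6   0.6 -19. ] 18.0
280 [ -6.4   0.6 -18.4] 18.0
285 [ -9.3   0.6 -17.8] 18.0
290 [-70.7   0.4  78.8] 76.0
295 [-136.1   -0.2  175.7] 112.0
```

```bash
python3 - <<'E'
from h import *
r=Rt(.0,-.125);o=np.array([.001,0,-.010])
print(robot.get_obs()["tcp_pos"])
rel((np.array([.530,.277,.169])+o,r),(np.array([.562,.277,.161])+o,r),(np.array([.597,.277,.152])+o,r),(np.array([.597,.277,.143])+o,r))
E
```

```text
[0.49981876 0.27519351 0.16061923]
[31.1 -1.9 -2.1] [-0.001 -0.005 -0.001]
[63.9 -1.9  2. ] [-0.001 -0.005 -0.001]
[99.7 -1.9  6.7] [-0.001 -0.005 -0.001]
[100.8  -1.9  15.7] [-0.001 -0.005 -0.001]
```

{"op": "drive_tool", "data": {
  "series": [
    {"x":15,"y":-2,"z":-2,"wx":0,"wy":0,"wz":0,"hand":0},
    {"x":31,"y":-2,"z":-2,"wx":0,"wy":0,"wz":0,"hand":0},
    {"x":47,"y":-2,"z":0,"wx":0,"wy":0,"wz":0,"hand":0},
    {"x":64,"y":-2,"z":2,"wx":0,"wy":0,"wz":0,"hand":0},
    {"x":82,"y":-2,"z":4,"wx":0,"wy":0,"wz":0,"hand":0},
    {"x":100,"y":-2,"z":7,"wx":0,"wy":0,"wz":0,"hand":0},
    {"x":100,"y":-2,"z":7,"wx":0,"wy":0,"wz":0,"hand":0}
  ]
}}

```text
time_s: 14.7
tcp_pos: [0.6002, 0.277, 0.1413]
tool_rot: [-3.142, 0.118, -0.001]
force: [-0.5, -0.9, -0.1]
width: 0.418
gripper_force: 121.5
```

{"op": "drive_tool", "data": {
  "series": [
    {"x":1,"y":0,"z":5,"wx":0,"wy":0,"wz":0,"hand":0},
    {"x":1,"y":0,"z":9,"wx":0,"wy":0,"wz":0,"hand":0},
    {"x":1,"y":0,"z":9,"wx":0,"wy":0,"wz":0,"hand":0}
  ]
}}

```text
time_s: 15.0
tcp_pos: [0.5984, 0.278, 0.1333]
tool_rot: [-3.14, 0.118, 0.0]
force: [0.1, -1.3, 11.6]
width: 0.415
gripper_force: 123.1
```

{"op": "drive_tool", "data": {
  "series": [
    {"x":0,"y":0,"z":-2,"wx":0,"wy":0,"wz":0,"hand":0.45},
    {"x":0,"y":0,"z":-2,"wx":0,"wy":0,"wz":0,"hand":0.6},
    {"x":0,"y":0,"z":-2,"wx":0,"wy":0,"wz":0,"hand":0.75},
    {"x":0,"y":0,"z":-2,"wx":0,"wy":0,"wz":0,"hand":0.75},
    {"x":0,"y":0,"z":-2,"wx":0,"wy":0,"wz":0,"hand":0.75}
  ]
}}

```text
time_s: 15.5
tcp_pos: [0.5976, 0.2783, 0.1326]
tool_rot: [3.141, 0.122, 0.001]
force: [-0.5, -0.2, 0.1]
width: 0.747
gripper_force: 0.0
```

{"op": "drive_tool", "data": {
  "series": [
    {"x":0,"y":0,"z":-15,"wx":0,"wy":0,"wz":0,"hand":0.75},
    {"x":0,"y":0,"z":-40,"wx":0,"wy":0,"wz":0,"hand":0.75},
    {"x":-20,"y":0,"z":-80,"wx":0,"wy":0,"wz":0,"hand":0.75},
    {"x":-60,"y":0,"z":-110,"wx":0,"wy":0,"wz":0,"hand":1},
    {"x":-90,"y":0,"z":-110,"wx":0,"wy":0,"wz":0,"hand":1},
    {"x":-90,"y":0,"z":-110,"wx":0,"wy":0,"wz":0,"hand":1}
  ]
}}

```text
time_s: 16.1
tcp_pos: [0.5193, 0.2789, 0.2547]
tool_rot: [-3.139, 0.122, 0.002]
force: [-1.5, 0.3, -0.4]
width: 0.999
gripper_force: 0.0
```

```bash
cat > chk.py <<'E'
from h import *
def chk(y0,names=("wrist","top","scene")):
    for n in names:
        im,d=robot.camera(n);P=cloud(n,d);X,Y,Z=np.moveaxis(P,2,0)
        m=(im.max(2)<50)&(d>0)&(X>.54)&(X<.632)&(abs(Y-y0)<.04)&(Z>.05)&(Z<.18)
        if m.sum()>10:
            q=P[m];print(n,m.sum(),"range",np.percentile(q,[2,98],axis=0).round(4).tolist());
            b=q[q[:,2]>np.percentile(q[:,2],98)-.008];print("  bar",np.percentile(b,[5,50,95],axis=0).round(4).tolist())
if __name__=="__main__":
    import sys
    s=robot.get_obs();print(s["time_s"],s["tcp_pos"],s["tool_rot"],s["force"]);chk(float(sys.argv[1]))
E
python3 chk.py .277
```

```text
16.1 [0.51932067 0.27887322 0.25469139] [-3.13901181e+00  1.21900851e-01  2.34514130e-03] [-1.45149272  0.25203923 -0.3972945 ]
wrist 1718 range [[0.5798, 0.2592, 0.1178], [0.6052, 0.2961, 0.1526]]
  bar [[0.5907, 0.2603, 0.1481], [0.5975, 0.2778, 0.1505], [0.6046, 0.2949, 0.1523]]
top 31 range [[0.5679, 0.2613, 0.1296], [0.6027, 0.2921, 0.1572]]
  bar [[0.5733, 0.266, 0.15], [0.5956, 0.2776, 0.1521], [0.602, 0.2899, 0.1555]]
scene 60 range [[0.5823, 0.2584, 0.1182], [0.6046, 0.2925, 0.1539]]
  bar [[0.5942, 0.2599, 0.147], [0.5998, 0.2768, 0.1502], [0.6038, 0.2888, 0.1532]]
```

The wide plug hangs on the long peg, with its bar at (0.598, 0.278) and underside at about z = 0.142. On to the narrow plug.

```bash
python3 - <<'E'
from h import *
r=Rt(.015,.3);n=np.array([-.5,-.008,.866]);ps=np.array([.6012,-.268,.0945])
rel((np.array([.52,-.0,.26]),Rt(.01,0)),(ps+n*.12,r))
E
```

```text
[ -3.2 278.4  -6.8] [-0.     0.122 -0.009]
[ 25.1 547.4  51.8] [ 0.001  0.422 -0.014]
```

{"op": "drive_tool", "data": {
  "series": [
    {"x":0,"y":45,"z":-5,"wx":0,"wy":0.03,"wz":0,"hand":1},
    {"x":0,"y":90,"z":-5,"wx":0,"wy":0.06,"wz":0,"hand":1},
    {"x":0,"y":138,"z":-5,"wx":0,"wy":0.09,"wz":0,"hand":1},
    {"x":0,"y":186,"z":-5,"wx":0,"wy":0.12,"wz":0,"hand":1},
    {"x":0,"y":234,"z":-5,"wx":0,"wy":0.15,"wz":-0.01,"hand":1},
    {"x":0,"y":282,"z":-5,"wx":0,"wy":0.18,"wz":-0.01,"hand":1},
    {"x":0,"y":330,"z":0,"wx":0,"wy":0.22,"wz":-0.01,"hand":1},
    {"x":0,"y":378,"z":5,"wx":0,"wy":0.26,"wz":-0.01,"hand":1}
  ]
}}

```text
time_s: 17.05
tcp_pos: [0.5219, -0.1025, 0.2477]
tool_rot: [3.14, -0.14, 0.01]
force: [0.5, -0.7, -0.1]
width: 1.0
gripper_force: 0.0
```

```bash
python3 - <<'E'
from h import *
r=Rt(.015,.3);n=np.array([-.5,-.008,.866]);ps=np.array([.6012,-.268,.0945])
s=robot.get_obs();print(s["tcp_pos"],s["tool_rot"],s["joint_positions"].round(2))
rel((ps+n*.12,r))
E
```

```text
[ 0.52187832 -0.10249867  0.24767999] [ 3.13964945 -0.13986983  0.01001699] [-0.44  0.34  0.76  1.91 -0.35  0.87 -1.07]
[ 10.6 166.5  51.6] [ 0.003  0.16  -0.005]
```

{"op": "drive_tool", "data": {
  "series": [
    {"x":0,"y":45,"z":0,"wx":0,"wy":0.05,"wz":0,"hand":1},
    {"x":0,"y":90,"z":5,"wx":0,"wy":0.1,"wz":0,"hand":1},
    {"x":5,"y":135,"z":15,"wx":0,"wy":0.16,"wz":-0.005,"hand":1},
    {"x":10,"y":166,"z":35,"wx":0,"wy":0.16,"wz":-0.005,"hand":1},
    {"x":10,"y":166,"z":45,"wx":0,"wy":0.16,"wz":-0.005,"hand":1},
    {"x":10,"y":166,"z":45,"wx":0,"wy":0.16,"wz":-0.005,"hand":1}
  ]
}}

```text
time_s: 17.65
tcp_pos: [0.5384, -0.2667, 0.2025]
tool_rot: [3.141, -0.294, 0.013]
force: [0.6, 0.8, 0.0]
width: 0.998
gripper_force: 0.0
```

```bash
python3 - <<'E'
from h import *
r=Rt(.015,.3);n=np.array([-.5,-.008,.866]);ps=np.array([.6012,-.268,.0945])
s=robot.get_obs();print(s["tcp_pos"],s["tool_rot"],s["joint_positions"].round(2))
im,d=robot.camera("wrist");P=cloud("wrist",d);H=(P-ps)@n
m=(im.max(2)<60)&(H>.035)&(H<.056)&(abs(P[...,1]+.268)<.025)&(abs(P[...,0]-.578)<.025)
print(m.sum(),np.percentile(P[m],[2,50,98],axis=0).round(4),np.percentile(H[m],[5,50,95]))
rel((ps+n*.08,r),(ps+n*.029,r))
E
```

```text
[ 0.53839094 -0.26666521  0.20251143] [ 3.14133444 -0.29440789  0.0127602 ] [ 0.05  0.42  0.59  1.94 -0.64  0.69 -0.52]
829 [[ 0.5713 -0.2798  0.1305]
 [ 0.579  -0.2678  0.1369]
 [ 0.589  -0.2559  0.1405]] [0.04047575 0.04835251 0.04953126]
[ 9.7  3.3 44.5] [ 0.     0.004 -0.   ]
[21.2  3.2 94.2] [ 0.     0.004 -0.   ]
```

{"op": "drive_tool", "data": {
  "series": [
    {"x":6,"y":3,"z":25,"wx":0,"wy":0,"wz":0,"hand":1},
    {"x":10,"y":3,"z":45,"wx":0,"wy":0,"wz":0,"hand":1},
    {"x":14,"y":3,"z":62,"wx":0,"wy":0,"wz":0,"hand":1},
    {"x":18,"y":3,"z":80,"wx":0,"wy":0,"wz":0,"hand":1},
    {"x":21,"y":3,"z":94,"wx":0,"wy":0,"wz":0,"hand":1},
    {"x":21,"y":3,"z":94,"wx":0,"wy":0,"wz":0,"hand":1},
    {"x":21,"y":3,"z":94,"wx":0,"wy":0,"wz":0,"hand":1}
  ]
}}

```text
time_s: 18.4
tcp_pos: [0.5869, -0.2682, 0.1211]
tool_rot: [3.14, -0.298, 0.016]
force: [0.0, -0.1, 0.3]
width: 0.997
gripper_force: 0.0
```

{"op": "drive_tool", "data": {
  "series": [
    {"x":0,"y":0,"z":-2,"wx":0,"wy":0,"wz":0,"hand":0.4},
    {"x":0,"y":0,"z":-2,"wx":0,"wy":0,"wz":0,"hand":0},
    {"x":0,"y":0,"z":-2,"wx":0,"wy":0,"wz":0,"hand":0},
    {"x":0,"y":0,"z":-2,"wx":0,"wy":0,"wz":0,"hand":0},
    {"x":0,"y":0,"z":-2,"wx":0,"wy":0,"wz":0,"hand":0}
  ],
  "grip_force": 120
}}

```text
time_s: 18.9
tcp_pos: [0.5864, -0.2683, 0.124]
tool_rot: [3.14, -0.299, 0.015]
force: [-3.8, 0.9, 10.0]
width: 0.24
gripper_force: 117.9
```

```bash
python3 - <<'E'
from h import *
s=robot.get_obs();p=s["tcp_pos"];n=np.array([-.5,-.008,.866]);ps=np.array([.6012,-.268,.0945])
print(p,s["tool_rot"],s["width"],s["gripper_force"],s["force"],"H",(p-ps)@n,"lat",(p-ps)@[.866,0,.5])
E
```

```text
[ 0.58637199 -0.26833543  0.12403898] [ 3.14026344 -0.2993137   0.01528988] 0.23963479841418062 117.85079815641438 [-3.76102738  0.93487787 10.00447105] H 0.03299743973257196 lat 0.0019284330343483438
```

{"op": "drive_tool", "data": {
  "series": [
    {"x":-1,"y":0,"z":-4,"wx":0,"wy":0,"wz":0,"hand":0},
    {"x":-2,"y":0,"z":-8,"wx":0,"wy":0,"wz":0,"hand":0},
    {"x":-3,"y":0,"z":-12,"wx":0,"wy":0,"wz":0,"hand":0},
    {"x":-4,"y":0,"z":-16,"wx":0,"wy":0,"wz":0,"hand":0},
    {"x":-5,"y":0,"z":-20,"wx":0,"wy":0,"wz":0,"hand":0}
  ]
}}

```text
time_s: 19.4
tcp_pos: [0.5756, -0.2683, 0.1412]
tool_rot: [3.14, -0.298, 0.016]
force: [0.6, 0.1, 0.1]
width: 0.235
gripper_force: 119.1
```

{"op": "drive_tool", "data": {
  "series": [
    {"x":-3,"y":0,"z":-15,"wx":0,"wy":0,"wz":0,"hand":0},
    {"x":-8,"y":0,"z":-30,"wx":0,"wy":0,"wz":0,"hand":0},
    {"x":-11,"y":0,"z":-45,"wx":0,"wy":0,"wz":0,"hand":0},
    {"x":-11,"y":0,"z":-70,"wx":0,"wy":0,"wz":0,"hand":0},
    {"x":-11,"y":0,"z":-100,"wx":0,"wy":-0.1,"wz":0,"hand":0},
    {"x":-11,"y":0,"z":-120,"wx":0,"wy":-0.2,"wz":0,"hand":0},
    {"x":-11,"y":0,"z":-120,"wx":0,"wy":-0.3,"wz":0,"hand":0},
    {"x":-11,"y":0,"z":-120,"wx":0,"wy":-0.3,"wz":0,"hand":0}
  ]
}}

```text
time_s: 20.2
tcp_pos: [0.5323, -0.2677, 0.253]
tool_rot: [3.139, 0.003, 0.019]
force: [0.9, 0.0, -0.5]
width: 0.229
gripper_force: 119.1
```

```bash
cat > held.py <<'E'
from h import *
s=robot.get_obs();ro=R.from_euler('xyz',s["tool_rot"]);p=s["tcp_pos"];print(p,s["tool_rot"],s["width"],s["gripper_force"],s["joint_positions"].round(2))
im,d=robot.camera("wrist");P=cloud("wrist",d)
T=ro.inv().apply((P-p).reshape(-1,3)).reshape(P.shape)*1000
for v in range(205,295,6): print(v,np.median(T[v,314:328],0).round(1),end=' ')
E
python3 held.py; python3 - <<'E'
from h import *
r=Rt(.0,-.12);o=np.array([.001,0,-.007])
rel((np.array([.50,.177,.25]),r))
E
```

```text
[ 0.53225627 -0.26765494  0.25303091] [3.13892395e+00 2.74045759e-03 1.90544416e-02] 0.22869036916996116 119.1053716186434 [-0.07  0.52  0.74  1.62 -0.38  1.15 -0.79]
205 [13.2  1.  30.3] 211 [12.   1.6 22.9] 217 [10.   1.1 18.4] 223 [ 6.4  1.1 18.7] 229 [ 2.8  1.  19.1] 235 [-1.3  1.  20.3] 241 [-5.3  1.  21.3] 247 [-9.6  1.  22.7] 253 [ 1.6  1.1 -9.3] 259 [  0.3   1.2 -13. ] 265 [ -2.1   1.2 -14.3] 271 [ -5.5   1.2 -13.7] 277 [ -9.    1.1 -13. ] 283 [-12.6   1.1 -12.2] 289 [-177.3   -0.4  255.8] [ -23.2 -445.7    1.4] [ 0.003 -0.119  0.017]
```

{"op": "drive_tool", "data": {
  "series": [
    {"x":-10,"y":-40,"z":0,"wx":0,"wy":0,"wz":0.01,"hand":0},
    {"x":-20,"y":-85,"z":0,"wx":0,"wy":-0.04,"wz":0.017,"hand":0},
    {"x":-23,"y":-130,"z":0,"wx":0,"wy":-0.08,"wz":0.017,"hand":0},
    {"x":-23,"y":-175,"z":0,"wx":0,"wy":-0.12,"wz":0.017,"hand":0},
    {"x":-23,"y":-220,"z":0,"wx":0,"wy":-0.12,"wz":0.017,"hand":0},
    {"x":-23,"y":-265,"z":0,"wx":0,"wy":-0.12,"wz":0.017,"hand":0},
    {"x":-23,"y":-310,"z":0,"wx":0,"wy":-0.12,"wz":0.017,"hand":0},
    {"x":-23,"y":-355,"z":0,"wx":0,"wy":-0.12,"wz":0.017,"hand":0}
  ]
}}

```text
time_s: 21.05
tcp_pos: [0.5003, 0.0865, 0.252]
tool_rot: [3.141, 0.12, -0.004]
force: [0.4, -0.2, -0.4]
width: 0.233
gripper_force: 119.1
```

{"op": "drive_tool", "data": {
  "series": [
    {"x":0,"y":-45,"z":15,"wx":0,"wy":0,"wz":0,"hand":0},
    {"x":0,"y":-90,"z":40,"wx":0,"wy":0,"wz":0,"hand":0},
    {"x":5,"y":-90,"z":70,"wx":0,"wy":0,"wz":0,"hand":0},
    {"x":10,"y":-90,"z":95,"wx":0,"wy":0,"wz":0,"hand":0},
    {"x":10,"y":-90,"z":95,"wx":0,"wy":0,"wz":0,"hand":0},
    {"x":10,"y":-90,"z":95,"wx":0,"wy":0,"wz":0,"hand":0}
  ]
}}

```text
time_s: 21.65
tcp_pos: [0.4998, 0.1744, 0.1569]
tool_rot: [3.14, 0.121, -0.004]
force: [0.5, -0.0, -0.7]
width: 0.228
gripper_force: 119.1
```

```bash
python3 - <<'E'
from h import *
s=robot.get_obs();p=s["tcp_pos"];ro=R.from_euler('xyz',s["tool_rot"]);print(p,s["tool_rot"],s["width"])
im,d=robot.camera("wrist");P=cloud("wrist",d)
for x0 in(.576,.585,.595,.605,.615,.625):
    m=(abs(P[...,0]-x0)<.005)&(abs(P[...,1]-.177)<.025)&(P[...,2]>.12)&(P[...,2]<.17)&(im.max(2)>60)
    if m.any():print(x0,m.sum(),np.median(P[m],0).round(4))
T=ro.inv().apply((P-p).reshape(-1,3)).reshape(P.shape)*1000
for nm,z0,z1 in(("body",12,26),("bar",-20,-8)):
    m=(im.max(2)<50)&(T[...,2]>z0)&(T[...,2]<z1)&(abs(T[...,1])<14)&(abs(T[...,0])<15)
    m[:, :300]=0;m[:,342:]=0
    print(nm,m.sum(),np.percentile(P[m],[2,50,98],axis=0).round(4).tolist())
r=Rt(0,-.12);o=np.array([.002,.001,-.0064])
rel((np.array([.545,.177,.158])+o,r),(np.array([.580,.177,.158])+o,r),(np.array([.608,.177,.1505])+o,r),(np.array([.608,.177,.141])+o,r))
E
```

```text
[0.49982015 0.17437858 0.15690332] [ 3.13963221  0.12126261 -0.00423868] 0.22821722363471164
0.576 81 [0.58   0.1774 0.1464]
0.585 372 [0.5851 0.1773 0.146 ]
0.595 373 [0.5951 0.1773 0.1434]
0.605 407 [0.6051 0.1771 0.1407]
0.615 107 [0.6114 0.1771 0.1391]
body 1381 [[0.4911, 0.1634, 0.1307], [0.5061, 0.1738, 0.1382], [0.5116, 0.1846, 0.1426]]
bar 1342 [[0.4904, 0.1646, 0.1667], [0.4999, 0.1742, 0.172], [0.5051, 0.1835, 0.1735]]
[46.9 -3.6  0.3] [ 0.001 -0.    -0.004]
[81.7 -3.7 -3.9] [ 0.001 -0.    -0.004]
[110.4  -3.9   0.2] [ 0.001 -0.    -0.004]
[111.5  -3.9   9.6] [ 0.001 -0.    -0.004]
```

{"op": "drive_tool", "data": {
  "series": [
    {"x":23,"y":-3,"z":0,"wx":0,"wy":0,"wz":0,"hand":0},
    {"x":47,"y":-3,"z":0,"wx":0,"wy":0,"wz":0,"hand":0},
    {"x":65,"y":-3,"z":-2,"wx":0,"wy":0,"wz":0,"hand":0},
    {"x":82,"y":-3,"z":-4,"wx":0,"wy":0,"wz":0,"hand":0},
    {"x":96,"y":-3,"z":-2,"wx":0,"wy":0,"wz":0,"hand":0},
    {"x":110,"y":-3,"z":0,"wx":0,"wy":0,"wz":0,"hand":0},
    {"x":110,"y":-3,"z":0,"wx":0,"wy":0,"wz":0,"hand":0}
  ]
}}

```text
time_s: 22.4
tcp_pos: [0.6111, 0.1775, 0.144]
tool_rot: [3.139, 0.119, -0.003]
force: [-0.3, -0.4, -1.1]
width: 0.229
gripper_force: 119.0
```

{"op": "drive_tool", "data": {
  "series": [
    {"x":1,"y":0,"z":5,"wx":0,"wy":0,"wz":0,"hand":0},
    {"x":1,"y":0,"z":9,"wx":0,"wy":0,"wz":0,"hand":0},
    {"x":1,"y":0,"z":9,"wx":0,"wy":0,"wz":0,"hand":0}
  ]
}}

```text
time_s: 22.7
tcp_pos: [0.6095, 0.1782, 0.1349]
tool_rot: [3.14, 0.12, -0.002]
force: [-0.2, -0.3, 6.9]
width: 0.234
gripper_force: 120.5
```

Bar on peg (7 N up). Releasing and withdrawing.

{"op": "drive_tool", "data": {
  "series": [
    {"x":0,"y":0,"z":-1,"wx":0,"wy":0,"wz":0,"hand":0.3},
    {"x":0,"y":0,"z":-1,"wx":0,"wy":0,"wz":0,"hand":0.45},
    {"x":0,"y":0,"z":-1,"wx":0,"wy":0,"wz":0,"hand":0.55},
    {"x":0,"y":0,"z":-1,"wx":0,"wy":0,"wz":0,"hand":0.55},
    {"x":0,"y":0,"z":-1,"wx":0,"wy":0,"wz":0,"hand":0.55}
  ]
}}

```text
time_s: 23.2
tcp_pos: [0.6092, 0.1785, 0.1345]
tool_rot: [3.139, 0.122, -0.002]
force: [0.2, -0.6, 0.0]
width: 0.549
gripper_force: 0.0
```

{"op": "drive_tool", "data": {
  "series": [
    {"x":0,"y":0,"z":-15,"wx":0,"wy":0,"wz":0,"hand":0.55},
    {"x":0,"y":0,"z":-40,"wx":0,"wy":0,"wz":0,"hand":0.55},
    {"x":-20,"y":0,"z":-80,"wx":0,"wy":0,"wz":0,"hand":0.55},
    {"x":-60,"y":0,"z":-110,"wx":0,"wy":0,"wz":0,"hand":0.55},
    {"x":-90,"y":0,"z":-120,"wx":0,"wy":0,"wz":0,"hand":0.55},
    {"x":-90,"y":0,"z":-120,"wx":0,"wy":0,"wz":0,"hand":0.55}
  ]
}}

```text
time_s: 23.8
tcp_pos: [0.5328, 0.1789, 0.2673]
tool_rot: [-3.141, 0.12, -0.001]
force: [-1.1, 0.4, -1.4]
width: 0.552
gripper_force: 0.0
```

```bash
python3 - <<'E'
from chk import *
s=robot.get_obs();print(s["time_s"],s["tcp_pos"],s["force"])
chk(.177,("wrist","top"));chk(.277,("wrist","scene"))
im,d=robot.camera("top");P=cloud("top",d);m=(P[...,2]>.075)&(P[...,2]<.125)&(abs(P[...,0]-.54)<.08)&(abs(P[...,1]+.02)<.05)&(im.max(2)<60)
print("knob",m.sum(),np.median(P[m],0))
E
```

```text
23.8 [0.53282129 0.17893076 0.26731347] [-1.14124795  0.40056798 -1.36638737]
wrist 890 range [[0.591, 0.1666, 0.1144], [0.6156, 0.1899, 0.1491]]
  bar [[0.6008, 0.1673, 0.1444], [0.608, 0.1782, 0.1468], [0.6149, 0.1891, 0.1488]]
wrist 1673 range [[0.5788, 0.257, 0.112], [0.6035, 0.2941, 0.1525]]
  bar [[0.5899, 0.2582, 0.148], [0.5965, 0.2753, 0.1505], [0.6034, 0.2931, 0.1524]]
scene 58 range [[0.58, 0.2574, 0.1178], [0.6042, 0.2924, 0.1539]]
  bar [[0.5916, 0.263, 0.1476], [0.599, 0.2781, 0.1499], [0.6036, 0.2902, 0.1536]]
knob 38 [ 0.55842346 -0.01130805  0.1003683 ]
```

Both plugs hang correctly. Before handing in I'll check the knob angle from data already recorded after the second push.

```bash
python3 - <<'E'
from h import *
t0=np.load("top0.npz")
im,d=robot.camera("top")
def ball(n,im,d,C=None):
    P=cloud(n,d,C);m=(P[...,2]>.078)&(P[...,2]<.125)&(abs(P[...,0]-.53)<.08)&(abs(P[...,1]+.02)<.05)&(im.max(2)<60)
    k,l,s,c=cv2.connectedComponentsWithStats(m.astype(np.uint8));i=1+np.argmax(s[1:,4]);q=P[l==i]
    # sphere r=13mm centre: ray through centroid, surface depth + r
    t,r=rays(n,[c[i]],C);r=r[0]/np.linalg.norm(r[0]);dist=np.median(np.linalg.norm(P[int(round(c[i][1]))-1:int(round(c[i][1]))+2,int(round(c[i][0]))-1:int(round(c[i][0]))+2]-t,axis=-1))
    return s[i,4],(t+r*(dist+.013)).round(4)
print(ball("top",t0["im"],t0["d"]),ball("top",im,d))
f=np.load("w4.npz");print(ball("wrist",f["im"],f["d"],(f["K"],f["D"],f["t"],f["M"])))
E
```

```text
(np.int32(50), array([ 0.4982, -0.0226,  0.0948])) (np.int32(36), array([ 0.5603, -0.0108,  0.091 ]))
(np.int32(492), array([ 0.5615, -0.0117,  0.0909]))
```

```bash
python3 - <<'E'
from h import *
def blk(n,im,d,C=None):
    P=cloud(n,d,C);hsv=cv2.cvtColor(im,cv2.COLOR_BGR2HSV)
    m=(hsv[...,0]>95)&(hsv[...,0]<135)&(hsv[...,1]>100)&(abs(P[...,0]-.53)<.08)&(abs(P[...,1]+.02)<.06)&(P[...,2]>.019)&(P[...,2]<.035)
    v,u=np.nonzero(m);Q=onplane(n,np.c_[u,v],.025,C)[:,:2]*1000
    print(n,len(u),cv2.minAreaRect(Q.astype(np.float32)))
im,d=robot.camera("top");blk("top",im,d)
# rod: points between block top and ball -> lean from pivot at z=.022
f=np.load("w4.npz");C=(f["K"],f["D"],f["t"],f["M"]);blk("wrist",f["im"],f["d"],C)
for n,im,d,C in(("top",im,d,None),("wrist",f["im"],f["d"],C)):
    P=cloud(n,d,C);mx=im.max(2).astype(int);mn=im.min(2).astype(int)
    m=(P[...,2]>.045)&(P[...,2]<.08)&(abs(P[...,0]-.54)<.04)&(abs(P[...,1]+.015)<.02);q=P[m]
    if len(q)>8:
        a=np.polyfit(q[:,2],q[:,0],1);print(n,len(q),"rod dx/dz",a.round(3),"lean",np.arctan(a[0]/np.cos(.17)).round(3), "x at z=.022:",np.polyval(a,.022).round(4))
E
```

```text
top 156 ((521.7063598632812, -18.363405227661133), (65.19953155517578, 46.6990852355957), 11.842432975769043)
wrist 598 ((538.365234375, -15.205020904541016), (36.02031707763672, 60.70384216308594), 37.060035705566406)
top 21 rod dx/dz [0.553 0.506] lean 0.511 x at z=.022: 0.5182
wrist 273 rod dx/dz [0.519 0.51 ] lean 0.484 x at z=.022: 0.5211
```

The rod leans 0.48 to 0.51 rad and the knob is 39 mm past the pivot, so the switch is at about 1.0. Handing in.

```bash
python3 -c "
from workcell import robot
print(robot.get_obs()['force'],robot.sign_off())"
```

```text
the job is handed in; nothing more can be done
[0.14228579 0.01805554 0.13346376] None
```

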